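# Set the sample presses with gauge blades

## Task

Set a press on each gauge blade, one blade to a press: unscrew the press's bar knob (some presses have a left-hand thread and nothing shows which, so feel which way it gives), slide the blade's tongue straight in from the robot's side until its shoulders are flush with the front faces of the columns, and screw the pad back down until it bears on the blade. Leave the blades clamped there, let go, and leave the other things on the bench where they are.

Things in the scene. Friction and masses are not known exactly. Their poses are not given: they have to be found in the camera images.
- press_1: aluminium bridge press fixed to the worktop, 126 wide (y) x 40 deep x 64 mm high, black bar knob on top. Origin on the worktop midway between its columns; x points from the entry (robot's) side into the press, z up. Columns' front faces at x = -20 mm. Passage along x 56 mm wide, floor = worktop, roof at 42 mm. A steel pad (36 x 48 mm) on the spindle under the beam moves with the knob
- knob_1 (a joint): how far knob 1 is unscrewed, rad: 0 = home stop (pad 2 mm over the worktop), 1.35 = fully unscrewed (pad 15.5 mm); pad rises 10 mm per rad. Grows with loosening whichever way the thread runs; some threads are left-hand, nothing shows which. Friction 0.08 N m; stays where left. Pad bears on a blade at about 0.40
- knob_1_bar (a point): centre of the black bar of the knob of press_1, on the spindle's vertical axis, 95 mm over the worktop: bar 70 mm long (x), 14 mm thick (y), 30 mm tall (78 to 108 mm; the beam below ends at 64 mm). At value 0 it lies along the press's x axis
- press_2: aluminium bridge press fixed to the worktop, 126 wide (y) x 40 deep x 64 mm high, black bar knob on top. Origin on the worktop midway between its columns; x points from the entry (robot's) side into the press, z up. Columns' front faces at x = -20 mm. Passage along x 56 mm wide, floor = worktop, roof at 42 mm. A steel pad (36 x 48 mm) on the spindle under the beam moves with the knob
- knob_2 (a joint): how far knob 2 is unscrewed, rad: 0 = home stop (pad 2 mm over the worktop), 1.35 = fully unscrewed (pad 15.5 mm); pad rises 10 mm per rad. Grows with loosening whichever way the thread runs; some threads are left-hand, nothing shows which. Friction 0.08 N m; stays where left. Pad bears on a blade at about 0.40
- knob_2_bar (a point): centre of the black bar of the knob of press_2, on the spindle's vertical axis, 95 mm over the worktop: bar 70 mm long (x), 14 mm thick (y), 30 mm tall (78 to 108 mm; the beam below ends at 64 mm). At value 0 it lies along the press's x axis
- press_3: aluminium bridge press fixed to the worktop, 126 wide (y) x 40 deep x 64 mm high, black bar knob on top. Origin on the worktop midway between its columns; x points from the entry (robot's) side into the press, z up. Columns' front faces at x = -20 mm. Passage along x 56 mm wide, floor = worktop, roof at 42 mm. A steel pad (36 x 48 mm) on the spindle under the beam moves with the knob
- knob_3 (a joint): how far knob 3 is unscrewed, rad: 0 = home stop (pad 2 mm over the worktop), 1.35 = fully unscrewed (pad 15.5 mm); pad rises 10 mm per rad. Grows with loosening whichever way the thread runs; some threads are left-hand, nothing shows which. Friction 0.08 N m; stays where left. Pad bears on a blade at about 0.40
- knob_3_bar (a point): centre of the black bar of the knob of press_3, on the spindle's vertical axis, 95 mm over the worktop: bar 70 mm long (x), 14 mm thick (y), 30 mm tall (78 to 108 mm; the beam below ends at 64 mm). At value 0 it lies along the press's x axis
- blade_1_grip (a point): gauge blade: flat steel plate 170 mm long, 6 mm thick, about 150 g, lying on the worktop, with an upright grey grip tab 30 long (x), 14 thick (y), top at 46 mm. This point: in the tab, 34 mm over the underside. x points to the tongue: shoulders at +70 mm, tongue (30 mm wide) on to +120 mm, broad part (44 mm wide) back to -50 mm. May be absent
- blade_1_shoulder (a point): middle of the line across the same blade's two shoulders, where the 30 mm tongue meets the 44 mm broad part, half-way up the plate; axes as the blade's
- blade_2_grip (a point): gauge blade: flat steel plate 170 mm long, 6 mm thick, about 150 g, lying on the worktop, with an upright grey grip tab 30 long (x), 14 thick (y), top at 46 mm. This point: in the tab, 34 mm over the underside. x points to the tongue: shoulders at +70 mm, tongue (30 mm wide) on to +120 mm, broad part (44 mm wide) back to -50 mm. May be absent
- blade_2_shoulder (a point): middle of the line across the same blade's two shoulders, where the 30 mm tongue meets the 44 mm broad part, half-way up the plate; axes as the blade's
- blade_3_grip (a point): gauge blade: flat steel plate 170 mm long, 6 mm thick, about 150 g, lying on the worktop, with an upright grey grip tab 30 long (x), 14 thick (y), top at 46 mm. This point: in the tab, 34 mm over the underside. x points to the tongue: shoulders at +70 mm, tongue (30 mm wide) on to +120 mm, broad part (44 mm wide) back to -50 mm. May be absent
- blade_3_shoulder (a point): middle of the line across the same blade's two shoulders, where the 30 mm tongue meets the 44 mm broad part, half-way up the plate; axes as the blade's
- bottle: bystander: small amber bottle, 45 x 100 mm, standing at the right behind the presses; origin at the centre of its underside
- vial: bystander: capped glass vial, 25 x 54 mm, standing at the left of the presses; origin at the centre of its underside
- marker: bystander: white marker pen, 130 mm long, lying at the left; origin at the centre of its underside
- driver: bystander: screwdriver with yellow handle, 170 mm long, lying at the left; origin at the centre of its underside
- timer: bystander: flat digital timer, 62 x 62 x 18 mm, at the right; origin at the centre of its underside

How it is judged:
On the way:
1. a press is unscrewed far enough for a blade (value of joint any of knob_1, knob_2, knob_3 above 0.55 rad), for 0.2 s.
At the end, for the whole second after the job is handed in: Every blade present lies flat in a press of its own, tongue in from the robot's side, shoulders within 8 mm of flush with the columns' front faces, within 15 mm of the middle and about 10 degrees of straight, with the pad screwed down on it (knob value 0.30 to 0.47); all at rest (((x of blade_1_shoulder in the frame of press_1 between -0.028 and -0.012 m and y of blade_1_shoulder in the frame of press_1 between -0.015 and 0.015 m and z of blade_1_shoulder in the frame of press_1 below 0.008 m and angle between the x axis of blade_1_shoulder and the x axis of press_1, either way round below 0.17 rad and x of blade_1_grip in the frame of press_1 below -0.05 m and value of joint knob_1 between 0.3 and 0.47 rad) or (x of blade_1_shoulder in the frame of press_2 between -0.028 and -0.012 m and y of blade_1_shoulder in the frame of press_2 between -0.015 and 0.015 m and z of blade_1_shoulder in the frame of press_2 below 0.008 m and angle between the x axis of blade_1_shoulder and the x axis of press_2, either way round below 0.17 rad and x of blade_1_grip in the frame of press_2 below -0.05 m and value of joint knob_2 between 0.3 and 0.47 rad) or (x of blade_1_shoulder in the frame of press_3 between -0.028 and -0.012 m and y of blade_1_shoulder in the frame of press_3 between -0.015 and 0.015 m and z of blade_1_shoulder in the frame of press_3 below 0.008 m and angle between the x axis of blade_1_shoulder and the x axis of press_3, either way round below 0.17 rad and x of blade_1_grip in the frame of press_3 below -0.05 m and value of joint knob_3 between 0.3 and 0.47 rad)) and ((x of blade_2_shoulder in the frame of press_1 between -0.028 and -0.012 m and y of blade_2_shoulder in the frame of press_1 between -0.015 and 0.015 m and z of blade_2_shoulder in the frame of press_1 below 0.008 m and angle between the x axis of blade_2_shoulder and the x axis of press_1, either way round below 0.17 rad and x of blade_2_grip in the frame of press_1 below -0.05 m and value of joint knob_1 between 0.3 and 0.47 rad) or (x of blade_2_shoulder in the frame of press_2 between -0.028 and -0.012 m and y of blade_2_shoulder in the frame of press_2 between -0.015 and 0.015 m and z of blade_2_shoulder in the frame of press_2 below 0.008 m and angle between the x axis of blade_2_shoulder and the x axis of press_2, either way round below 0.17 rad and x of blade_2_grip in the frame of press_2 below -0.05 m and value of joint knob_2 between 0.3 and 0.47 rad) or (x of blade_2_shoulder in the frame of press_3 between -0.028 and -0.012 m and y of blade_2_shoulder in the frame of press_3 between -0.015 and 0.015 m and z of blade_2_shoulder in the frame of press_3 below 0.008 m and angle between the x axis of blade_2_shoulder and the x axis of press_3, either way round below 0.17 rad and x of blade_2_grip in the frame of press_3 below -0.05 m and value of joint knob_3 between 0.3 and 0.47 rad)) and ((x of blade_3_shoulder in the frame of press_1 between -0.028 and -0.012 m and y of blade_3_shoulder in the frame of press_1 between -0.015 and 0.015 m and z of blade_3_shoulder in the frame of press_1 below 0.008 m and angle between the x axis of blade_3_shoulder and the x axis of press_1, either way round below 0.17 rad and x of blade_3_grip in the frame of press_1 below -0.05 m and value of joint knob_1 between 0.3 and 0.47 rad) or (x of blade_3_shoulder in the frame of press_2 between -0.028 and -0.012 m and y of blade_3_shoulder in the frame of press_2 between -0.015 and 0.015 m and z of blade_3_shoulder in the frame of press_2 below 0.008 m and angle between the x axis of blade_3_shoulder and the x axis of press_2, either way round below 0.17 rad and x of blade_3_grip in the frame of press_2 below -0.05 m and value of joint knob_2 between 0.3 and 0.47 rad) or (x of blade_3_shoulder in the frame of press_3 between -0.028 and -0.012 m and y of blade_3_shoulder in the frame of press_3 between -0.015 and 0.015 m and z of blade_3_shoulder in the frame of press_3 below 0.008 m and angle between the x axis of blade_3_shoulder and the x axis of press_3, either way round below 0.17 rad and x of blade_3_grip in the frame of press_3 below -0.05 m and value of joint knob_3 between 0.3 and 0.47 rad)) and linear speed of each of blade_1, blade_2, blade_3 below 0.02 m/s); the robot touches nothing.
It fails at once if a bystander is pushed more than 4 cm from its place (distance of any of bottle, vial, marker, driver, timer from where it was at the start of the episode above 0.04 m).
Of blade_1, blade_2, blade_3 only 2 to 3 are there at a start; the rules pass over those that are not, and their reading is None.
At some moment in a run one of blade_1, blade_2, blade_3 may be knocked a few centimetres aside while the robot is not near it.
Once in a run the grip may slacken for a moment while it holds something.
It also fails if it takes over 210 s, if anything falls off the work surface, if the arm or the gripper's body presses on something with over 40 N, if the wrist force passes 120 N, or if a joint passes its speed limit or range.

## Robot

A 6-joint arm with a two-finger parallel gripper is mounted at the origin on a cart in front of the work surface, level with it; the furniture and walls round the work are solid. World frame = base frame: x ahead of the robot, y to its left, z up, the work surface at z = 0. Lengths are in m, angles in rad, forces in N, time in s.
With the tool pointing down it reaches from about 0.3 to 0.875 m from the base axis. Payload 6.4 kg.
Tool frame: the origin (TCP) lies midway between the tips of the shut fingers; the grasp point (between the pads) lies ctrl.grip_point_offset behind it (ctrl.grip_point_offset is the distance from the TCP to the grasp point, in m); z points along the fingers, y is the direction in which the jaws open and shut (so a half turn about z gives the same grasp; the last joint's range is limited). The gripper opens to 85 mm and grips with 20 to 120 N. Pads are 22 mm wide; open, the fingers measure 114 mm over their backs; the gripper's body (76 mm by 85 mm) begins 54 mm behind the grasp point. The pads swing forward as they close: fully open they stand 13 mm farther back than shut.
Start: joints at [-1.451, 0.181, 1.607, -0, 1.354, -0.206], TCP at [0.184, -0.545, 0.231] pointing down, gripper open.
Joint ranges: [-2.99, 2.99], [-0.89, 2.07], [0.3, 2.58], [-1.14, 4.28], [0, 2.63], [-3.12, 3.12]. Speed limits (rad/s): [2.57, 2.57, 3.01, 3.14, 3.14, 3.14].

## Interface

Orientations are given as a unit quaternion [w, x, y, z].
In Python, from bench import ctrl, viewer gives the robot as it stands.
- The arm moves only by the shell command python3 -m handwheel 'ROWS' [OPENING]. ROWS is JSON, a list of rows, each an object with "travel": the shift along the tool's x, y, z as a fraction of full scale, a list of three; "dr": the turn, a rotation vector about the tool's x, y, z as a fraction of full scale, a list of three. A call has 1 to 20 rows; each row shifts and turns the pose as measured when the row begins, along the tool's axes as they then stand; what a row does not reach is not made up. Full scale, the value 1, is 150 mm for a shift and 30 degrees for a turn. A row lasts 1/12 s, in which the tool goes at most 41.7 mm and 7.16 degrees, less where a joint would pass 70% of its speed; a pose out of reach is approached as far as the arm can. A call with a number of a shift or a turn outside -1 to 1 is refused whole. A call with a gripper value outside its range is refused whole. OPENING is the opening, from -1 (shut) to 1 (fully open), set as the call begins (- or left out, the last holds). The fingers move at their own pace and stop on an object; the grip force is fixed at half the most. Time passes only in rows, so rows that do not move let the fingers close. It gives the time, the measured TCP pose, the force and the opening at its end, in the units of the state.
- ctrl.get_obs(): the state, without advancing time (a new reading comes with each control period).
- viewer.camera(name): name is "side" or "top" or "wrist"; returns the picture (400x640x3 uint8, red, green, blue); there is no depth.
- viewer.get_calibration(name): a dict with "camera_matrix" (3x3 intrinsics, pixels), "R" (3x3) and "t" (3): a world point X has camera coordinates R X + t. Camera axes: x right, y down, z forward; pixel columns grow to the right and rows downward; lengths in m; the calibration is good to about 2 mm. The wrist camera is an equidistant fisheye: a pixel r from the principal point sees the ray r / f radians off the axis. A picture is of the moment at which its call begins: read the wrist's pose just before it. get_calibration takes no time and is no camera call; for the wrist camera it gives the pose at the moment of the call.
- ctrl.hand_in(): hands the job in, once; it reports no verdict.
The state is a dict: "time_s": time; "q": joint angles; "dq": joint speeds; "joint_efforts": joint torques, N m; "eef_pos": TCP position; "eef_rot": TCP orientation; "wrist_force": force on the tool from outside, world axes, zero at the start; "torque": the same for the moment, N m; "opening": opening from 0.0 (shut) to 1.0 (fully open).
Only numpy, scipy, OpenCV 4.12 (cv2) and the standard library are available. Lean on these libraries where they do the work, as an engineer would, in place of code of your own. Each camera call takes 0.05 s, during which the arm holds its last target. There are 200 camera calls.

## Working session

There is one attempt and no reset: what is moved stays moved. The work goes in short steps, Python scripts to look and compute and a shell command to move; the robot and the scene stay as the last step left them, time stands still between calls to the robot, and variables do not carry over. Pictures are saved under pics/ and viewed, about 12 in all and at most 16, crops included, and the job is handed in when it is done.

```bash
ls; mkdir -p pics; cat > h.py <<'E'
import numpy as np, cv2
from bench import ctrl, viewer
from scipy.spatial.transform import Rotation as R
def snap(n,f):
    c=viewer.get_calibration(n); im=viewer.camera(n); cv2.imwrite('pics/'+f,im[:,:,::-1]); return im,c
def ray(c,u,v,wrist=False):
    K=np.array(c['camera_matrix']); d=np.linalg.inv(K)@[u,v,1.]
    if wrist:
        r=np.hypot(d[0],d[1]); s=np.sin(r)/max(r,1e-9); d=np.array([d[0]*s,d[1]*s,np.cos(r)])
    Rm=np.array(c['R']); return -Rm.T@np.array(c['t']), Rm.T@d
def onz(c,u,v,z,wrist=False):
    o,d=ray(c,u,v,wrist); return o+d*(z-o[2])/d[2]
def proj(c,X,wrist=False):
    p=np.array(c['R'])@X+np.array(c['t']); K=np.array(c['camera_matrix'])
    if wrist:
        th=np.arctan2(np.hypot(p[0],p[1]),p[2]); n=p[:2]/np.hypot(p[0],p[1])*th
    else: n=p[:2]/p[2]
    return K[:2,:2]@n+K[:2,2]
def st():
    o=ctrl.get_obs(); q=o['eef_rot']; m=R.from_quat([q[1],q[2],q[3],q[0]]).as_matrix()
    print('t%.2f'%o['time_s'],'p',np.round(o['eef_pos'],4),'x',np.round(m[:,0],3),'z',np.round(m[:,2],3),'F',np.round(o['wrist_force'],1),'T',np.round(o['torque'],2),'op',round(float(o['opening']),3))
    return np.array(o['eef_pos']),m,o
E
python3 - <<'E'
from h import *
st(); print(ctrl.grip_point_offset, np.round(ctrl.get_obs()['q'],3))
for n in ('top','side'):
    im,c=snap(n,n+'0.png'); print(n,np.round(c['camera_matrix'],1).tolist(),np.round(c['R'],3).tolist(),np.round(c['t'],3))
E
```

```text
pics
t0.00 p [ 0.184  -0.5442  0.2304] x [0.947 0.32  0.   ] z [-0.     0.002 -1.   ] F [-0.3  0.3  0. ] T [ 0.03 -0.03  0.01] op 0.999
0.0187 [-1.451  0.182  1.608  0.     1.354 -0.206]
top [[455.4, 0.0, 320.0], [0.0, 455.4, 204.4], [0.0, 0.0, 1.0]] [[0.186, -0.983, -0.001], [-0.926, -0.175, -0.335], [0.329, 0.063, -0.942]] [-0.116  0.567  1.588]
side [[495.5, 0.0, 324.9], [0.0, 495.5, 200.1], [0.0, 0.0, 1.0]] [[-0.297, -0.955, 0.01], [-0.804, 0.244, -0.542], [0.516, -0.169, -0.84]] [0.176 0.485 1.405]
```

View pics/top0.png

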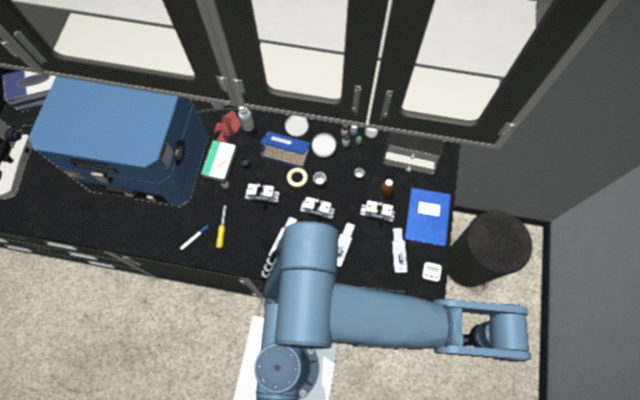

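View pics/side0.png

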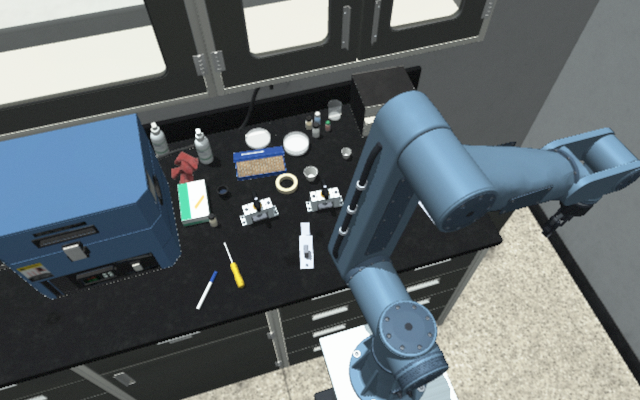

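Top picture: the three presses are at about (262,192), (318,207) and (378,210). The blades are at about (285,235), partly hidden, (345,245) and (399,250). The side view shows press knobs at about (256,205) and (325,193), and one blade at (306,245).

```bash
python3 - <<'E'
from h import *
c=viewer.get_calibration('top'); im=cv2.imread('pics/top0.png')
for u,v,z in [(262,190,.064),(318,206,.064),(378,209,.064),(290,225,.006),(350,228,.006),(343,256,.006),(398,232,.006),(401,268,.006),(432,271,.018),(388,187,.05),(224,186,.03),(220,235,.02),(193,238,.01)]:
    print(u,v,np.round(onz(c,u,v,z),3))
cv2.imwrite('pics/crop0.png',cv2.resize(im[165:295,205:455],None,fx=3.2,fy=3.2,interpolation=cv2.INTER_CUBIC))
c=viewer.get_calibration('side')
for u,v,z in [(306,262,.006),(305,226,.006)]: print('s',u,v,np.round(onz(c,u,v,z),3))
im,c=snap('wrist','w0.png'); print(np.round(c['camera_matrix'],1).tolist(),np.round(-np.array(c['R']).T@np.array(c['t']),3),np.round(c['R'],2).tolist())
E
```

```text
262 190 [0.607 0.222 0.064]
318 206 [ 0.583 -0.     0.064]
378 209 [ 0.613 -0.225  0.064]
290 225 [0.507 0.095 0.006]
350 228 [ 0.538 -0.134  0.006]
343 256 [ 0.424 -0.126  0.006]
398 232 [ 0.556 -0.317  0.006]
401 268 [ 0.42  -0.347  0.006]
432 271 [ 0.427 -0.459  0.018]
388 187 [ 0.714 -0.251  0.05 ]
224 186 [0.608 0.379 0.03 ]
220 235 [0.414 0.346 0.02 ]
193 238 [0.386 0.447 0.01 ]
s 306 262 [0.392 0.126 0.006]
s 305 226 [0.52  0.093 0.006]
[[309.7, 0.0, 322.7], [0.0, 309.7, 204.9], [0.0, 0.0, 1.0]] [ 0.256 -0.522  0.373] [[0.32, -0.95, -0.0], [-0.9, -0.31, 0.3], [-0.28, -0.09, -0.95]]
```

View pics/crop0.png

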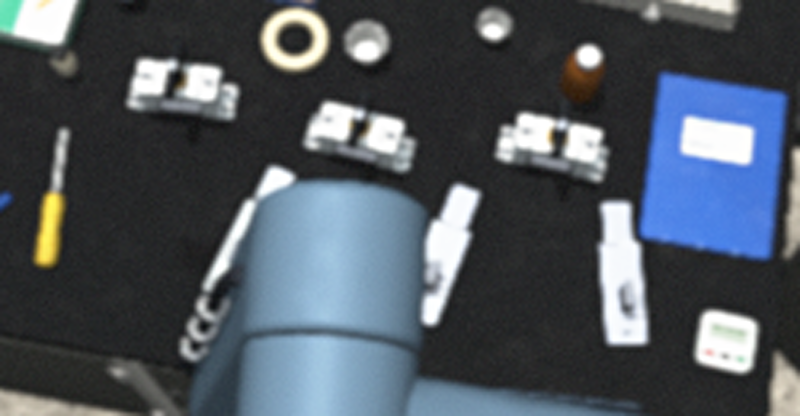

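The crop shows three presses whose knob bars lie roughly along x, three blades (the left one partly under the arm), and the timer and blue folder to the right. Next I swing to the middle and look with the wrist camera.

```bash
python3 -m handwheel '[{"travel":[0,0,-0.25],"dr":[0,0,0.208]},{"travel":[0,0,-0.25],"dr":[0,0,0.208]},{"travel":[0,0,-0.25],"dr":[0,0,0.208]},{"travel":[0,0,-0.25],"dr":[0,0,0]},{"travel":[0.12,-0.24,-0.05],"dr":[0,0,0]},{"travel":[0.12,-0.24,-0.05],"dr":[0,0,0]},{"travel":[0.12,-0.24,0],"dr":[0,0,0]},{"travel":[0.12,-0.24,0],"dr":[0,0,0]},{"travel":[0.12,-0.24,0],"dr":[0,0,0]},{"travel":[0.12,-0.24,0],"dr":[0,0,0]},{"travel":[0.12,-0.24,0],"dr":[0,0,0]},{"travel":[0.12,-0.24,0],"dr":[0,0,0]},{"travel":[0.12,-0.24,0],"dr":[0,0,0]},{"travel":[0.12,-0.24,0],"dr":[0,0,0]},{"travel":[0.12,-0.24,0],"dr":[0,0,0]},{"travel":[0.12,-0.24,0],"dr":[0,0,0]},{"travel":[0,0,0],"dr":[0,0,0]}]'
python3 - <<'E'
from h import *
st(); im,c=snap('wrist','w1.png'); np.save('w1.npy',[c['R'],np.array(c['t'])],allow_pickle=True) if 0 else None
import pickle; pickle.dump(c,open('w1.pkl','wb'))
E
```

```text
time_s: 1.57
eef_pos: [0.4126, -0.0991, 0.4021]
eef_rot: [-0.007, 1.0, -0.013, 0.001]
wrist_force: [-1.2, -0.1, -0.4]
opening: 0.998
t1.57 p [ 0.4126 -0.0991  0.4021] x [ 1.    -0.026  0.002] z [ 0.003  0.013 -1.   ] F [-1.2 -0.1 -0.4] T [-0.01 -0.03  0.01] op 0.998
```

View pics/w1.png

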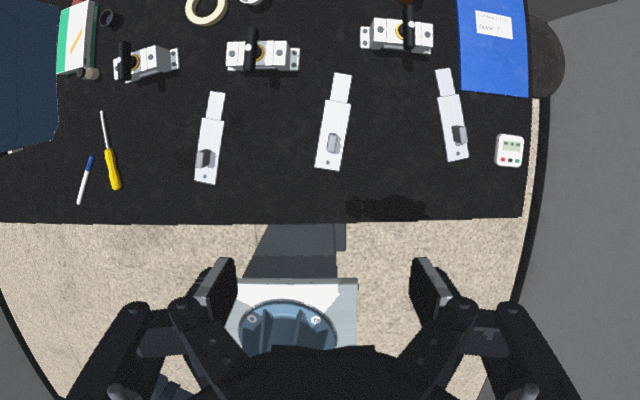

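The wrist picture shows the three blades at (209,140), (334,122) and (452,115), with their tongues toward the presses. The presses are at (145,62), (263,54) and (397,37). All gear is clear.

```bash
cat >> h.py <<'E'
def blobs(im,c,wrist=True,thr=110,amin=500,ymax=230):
    g=im.astype(int); m=((g.min(2)>thr)&(g.max(2)-g.min(2)<40)).astype(np.uint8)*255; m[ymax:]=0
    m=cv2.morphologyEx(m,cv2.MORPH_CLOSE,np.ones((5,5)))
    cs,_=cv2.findContours(m,cv2.RETR_EXTERNAL,cv2.CHAIN_APPROX_NONE)
    return [k[:,0,:] for k in cs if cv2.contourArea(k)>amin],m
def rect(k,c,z,wrist=True):
    P=np.array([onz(c,u,v,z,wrist)[:2] for u,v in k],np.float32); (cx,cy),(w,h),a=cv2.minAreaRect(P)
    if w<h: w,h=h,w; a+=90
    return P,np.array([cx,cy]),w,h,a
def blade(k,c):
    P,cen,w,h,a=rect(k,c,.006); d=np.array([np.cos(np.radians(a)),np.sin(np.radians(a))]); d*=np.sign(d[0])
    n=np.array([-d[1],d[0]]); s=(P-cen)@d; t=(P-cen)@n
    tip=s.max(); ton=(s>tip-.04)&(s<tip-.008); br=(s<tip-.06)&(s>s.min()+.008)
    mid=lambda q:(t[q].max()+t[q].min())/2
    slope=(mid(ton)-mid(br))/(np.mean(s[ton])-np.mean(s[br])) 
    tw=np.ptp(t[ton]);bw=np.ptp(t[br])
    yaw=np.arctan2(d[1],d[0])
    axis=np.array([np.cos(yaw),np.sin(yaw)])
    g=cen+d*(tip-.12)+n*mid(ton)
    return dict(len=w,ton=tw,br=bw,yaw=np.degrees(yaw),yawc=np.degrees(yaw+slope),grip=g,shoulder=g+.07*axis)
E
python3 - <<'E'
from h import *
import pickle; c=pickle.load(open('w1.pkl','rb')); im=cv2.imread('pics/w1.png')[:,:,::-1]
B,m=blobs(im,c,thr=130,amin=400)
for k in B:
    u,v=k.mean(0)
    P,cen,w,h,a=rect(k,c,.006)
    print(np.round((u,v)),'rect6',np.round(cen,3),round(w,3),round(h,3),round(a,1))
    if .15<w<.19 and h<.06: print('   BL',{q:np.round(x,4) for q,x in blade(k,c).items()})
    else:
        P,cen,w,h,a=rect(k,c,.064); print('   rect64',np.round(cen,3),round(w,3),round(h,3),round(a,1))
b=im[:,:,::-1].copy(); cv2.imwrite('pics/crop1.png',cv2.resize(b[0:100,90:450],None,fx=2.2,fy=2.2,interpolation=cv2.INTER_CUBIC))
E
```

```text
[132. 227.] rect6 [0.282 0.477] 0.928 0.024 90.8
   rect64 [0.304 0.414] 0.828 0.021 90.8
[509. 150.] rect6 [ 0.426 -0.463] 0.067 0.063 87.9
   rect64 [ 0.433 -0.425] 0.059 0.056 87.9
[474. 198.] rect6 [ 0.397 -0.335] 0.398 0.278 90.0
   rect64 [ 0.406 -0.31 ] 0.355 0.248 90.0
[210. 138.] rect6 [0.454 0.109] 0.17 0.045 166.2
   BL {'len': np.float64(0.1704), 'ton': np.float64(0.0307), 'br': np.float64(0.0451), 'yaw': np.float64(-13.7653), 'yawc': np.float64(-13.747), 'grip': array([0.4204, 0.1172]), 'shoulder': array([0.4884, 0.1005])}
[334. 122.] rect6 [ 0.472 -0.117] 0.17 0.045 169.0
   BL {'len': np.float64(0.1704), 'ton': np.float64(0.0304), 'br': np.float64(0.0454), 'yaw': np.float64(-10.9532), 'yawc': np.float64(-10.7134), 'grip': array([ 0.4379, -0.1105]), 'shoulder': array([ 0.5067, -0.1238])}
[451. 115.] rect6 [ 0.488 -0.33 ] 0.17 0.046 12.1
   BL {'len': np.float64(0.1696), 'ton': np.float64(0.031), 'br': np.float64(0.0463), 'yaw': np.float64(12.0628), 'yawc': np.float64(12.5648), 'grip': array([ 0.4539, -0.3368]), 'shoulder': array([ 0.5224, -0.3222])}
[144.  61.] rect6 [0.619 0.246] 0.062 0.055 92.8
   rect64 [0.605 0.208] 0.055 0.049 92.8
[236.  54.] rect6 [0.599 0.049] 0.054 0.046 173.5
   rect64 [0.587 0.032] 0.048 0.041 173.5
[278.  55.] rect6 [ 0.594 -0.023] 0.075 0.05 82.3
   rect64 [ 0.583 -0.031] 0.066 0.045 82.3
[422.  36.] rect6 [ 0.627 -0.272] 0.058 0.045 177.1
   rect64 [ 0.612 -0.254] 0.052 0.04 177.1
[381.  34.] rect6 [ 0.63  -0.202] 0.074 0.059 88.0
   rect64 [ 0.614 -0.192] 0.066 0.053 88.0
[493.  24.] rect6 [ 0.673 -0.427] 0.082 0.046 90.2
   rect64 [ 0.653 -0.392] 0.073 0.041 90.2
[76. 35.] rect6 [0.729 0.442] 0.166 0.065 177.0
   rect64 [0.703 0.383] 0.148 0.058 177.0
```

View pics/crop1.png

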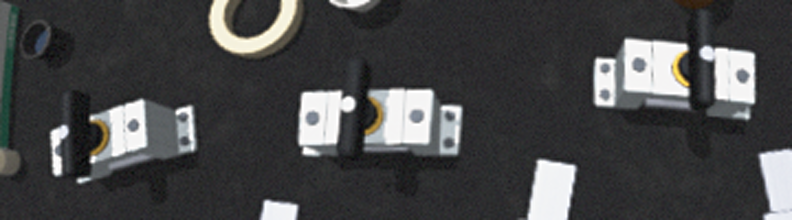

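```bash
python3 -m handwheel '[{"travel":[0.17,0.155,0.2],"dr":[0,0,-0.05]},{"travel":[0.17,0.155,0.2],"dr":[0,0,0]},{"travel":[0.17,0.155,0.2],"dr":[0,0,0]},{"travel":[0.17,0.155,0.2],"dr":[0,0,0]},{"travel":[0.17,0.155,0.2],"dr":[0,0,0]},{"travel":[0,0,0],"dr":[0,0,0]}]'
python3 - <<'E'
from h import *
import pickle
st(); im,c=snap('wrist','w2.png'); pickle.dump(c,open('w2.pkl','wb'))
b=im[:,:,::-1]; cv2.imwrite('pics/crop2.png',cv2.resize(b[0:240,200:440],None,fx=2.5,fy=2.5,interpolation=cv2.INTER_CUBIC))
E
```

```text
time_s: 2.12
eef_pos: [0.5331, -0.2151, 0.2598]
eef_rot: [-0.003, 1.0, 0.002, 0.003]
wrist_force: [-1.8, 0.6, -1.7]
opening: 0.997
t2.12 p [ 0.5331 -0.2151  0.2598] x [1.    0.004 0.007] z [ 0.007  0.005 -1.   ] F [-1.8  0.6 -1.7] T [0.01 0.09 0.03] op 0.997
```

View pics/crop2.png

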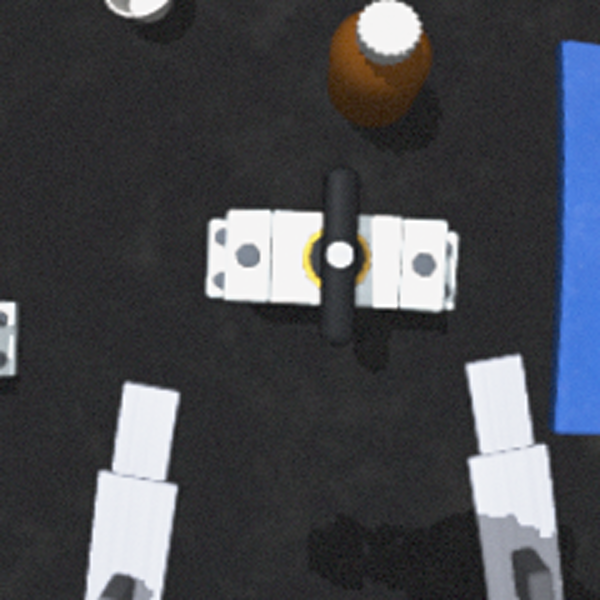

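The crop shows the right press: white spindle dot at crop (340,255), bar ends at (342,170) and (338,342), top-plate front edge from (228,300) to (448,310).

```bash
cat >> h.py <<'E'
def press(c,dot,fl,fr,bl,br,sc=2.5,off=(200,0)):
    f=lambda p,z:onz(c,p[0]/sc+off[0],p[1]/sc+off[1],z,True)[:2]
    d=f(dot,.109); a,b,e,g=[f(p,.064) for p in (fl,fr,bl,br)]
    mid=(a+b+e+g)/4; v=((a-b)+(e-g))/2; print('dot',np.round(d,4),'plate mid',np.round(mid,4),'width',np.round(np.linalg.norm(v),4),'depth',np.round(np.linalg.norm((a+b-e-g)/2),4),'yaw',np.round(np.degrees(np.arctan2(-v[0],v[1])),2))
E
python3 - <<'E'
from h import *
import pickle; c=pickle.load(open('w2.pkl','rb'))
press(c,(340,255),(226,301),(448,310),(227,210),(448,221))
f=lambda p,z:onz(c,p[0]/2.5+200,p[1]/2.5,z,True)[:2]
a,b=f((342,168),.108),f((338,344),.108); d=a-b; print('bar',a,b,np.linalg.norm(d),np.degrees(np.arctan2(d[1],d[0])),(a+b)/2)
E
```

```text
dot [ 0.6189 -0.2279] plate mid [ 0.6189 -0.2287] width 0.0961 depth 0.0397 yaw -1.88
bar [ 0.65235759 -0.22848751] [ 0.58501535 -0.22751147] 0.06734931754414862 -0.8303671612791835 [ 0.61868647 -0.22799949]
```

```bash
python3 -m handwheel '[{"travel":[0.19,0.03,0.2],"dr":[0,0,0.05]},{"travel":[0.19,0.03,0.2],"dr":[0,0,0]},{"travel":[0.19,0.03,0.2],"dr":[0,0,0]},{"travel":[0,0,0],"dr":[0,0,0]},{"travel":[0,0,0],"dr":[0,0,0]}]' >/dev/null
python3 -c "
from h import *
st()"
```

```text
t2.58 p [ 0.6165 -0.2351  0.1755] x [ 1.    -0.03   0.007] z [ 0.007  0.003 -1.   ] F [ 0.4 -0.2  1.5] T [ 0.04  0.04 -0.02] op 0.999
```

```bash
python3 -m handwheel '[{"travel":[0.018,-0.05,0.1],"dr":[0,0,0]},{"travel":[0,0,0.18],"dr":[0,0,0]},{"travel":[0,0,0.18],"dr":[0,0,0]},{"travel":[0,0,0.17],"dr":[0,0,0]},{"travel":[0,0,0],"dr":[0,0,0]},{"travel":[0,0,0],"dr":[0,0,0]}]' >/dev/null
python3 -c "
from h import *
st()"
```

```text
t3.08 p [ 0.6223 -0.2297  0.0935] x [ 0.999 -0.032  0.027] z [ 0.027 -0.009 -1.   ] F [0.6 1.3 0.7] T [0.02 0.01 0.06] op 0.999
```

```bash
python3 -m handwheel '[{"travel":[-0.015,-0.01,0.04],"dr":[0.017,-0.05,0]},{"travel":[0,0,0.04],"dr":[0,0,0]},{"travel":[0,0,0.01],"dr":[0,0,0]},{"travel":[0,0,0],"dr":[0,0,0]}]' >/dev/null
python3 -c "
from h import *
st()"
python3 -m handwheel '[{"travel":[0,0,0],"dr":[0,0,0]},{"travel":[0,0,0],"dr":[0,0,0]},{"travel":[0,0,0],"dr":[0,0,0]},{"travel":[0,0,0],"dr":[0,0,0]},{"travel":[0,0,0],"dr":[0,0,0]},{"travel":[0,0,0],"dr":[0,0,0]},{"travel":[0,0,0],"dr":[0,0,0]},{"travel":[0,0,0],"dr":[0,0,0]},{"travel":[0,0,0],"dr":[0,0,0]},{"travel":[0,0,0],"dr":[0,0,0]}]' -1 >/dev/null
python3 -c "
from h import *
st()"
```

```text
t3.42 p [ 0.6231 -0.2297  0.0887] x [ 0.999 -0.033  0.009] z [ 0.009 -0.005 -1.   ] F [ 0.  -0.5  0.8] T [ 0.01  0.03 -0.01] op 1.004
t4.25 p [ 0.6249 -0.2263  0.0919] x [ 0.999 -0.032  0.012] z [ 0.012  0.    -1.   ] F [-0.7  1.5  0.7] T [-0.03  0.03  0.03] op 0.145
```

```bash
python3 -m handwheel '[{"travel":[0,0,0],"dr":[0,0,0]},{"travel":[0,0,0],"dr":[0,0,0]},{"travel":[0,0,0],"dr":[0,0,0]},{"travel":[-0.04,0,0.06],"dr":[0,-0.02,0]},{"travel":[-0.01,0,0.05],"dr":[0,0,0]},{"travel":[0,0,0],"dr":[0,0,0]}]' -0.3 >/dev/null
python3 -c "
from h import *
st()"
python3 -m handwheel '[{"travel":[0,0,0],"dr":[0,0,0]},{"travel":[0,0,0],"dr":[0,0,0]},{"travel":[0,0,0],"dr":[0,0,0]},{"travel":[0,0,0],"dr":[0,0,0]},{"travel":[0,0,0],"dr":[0,0,0]},{"travel":[0,0,0],"dr":[0,0,0]},{"travel":[0,0,0],"dr":[0,0,0]}]' -1 >/dev/null
python3 -c "
from h import *
st()"
python3 -m handwheel '[{"travel":[0,0,0],"dr":[0,0,0.1]},{"travel":[0,0,0],"dr":[0,0,0.1]},{"travel":[0,0,0],"dr":[0,0,0.1]}]' >/dev/null
python3 -c "
from h import *
st()"
```

```text
t4.75 p [ 0.6166 -0.2264  0.0735] x [ 0.999 -0.033  0.001] z [ 0.001  0.001 -1.   ] F [-0.3 -0.   0.1] T [-0.02 -0.01 -0.02] op 0.353
t5.33 p [ 0.6164 -0.2259  0.0736] x [ 0.999 -0.033  0.   ] z [ 0.     0.002 -1.   ] F [-0.8 -0.4  1.3] T [ 0.08  0.06 -0.03] op 0.239
t5.58 p [ 0.614  -0.2249  0.0734] x [ 0.982 -0.191 -0.007] z [-0.006  0.004 -1.   ] F [-6.1  2.   6.9] T [0.41 0.88 0.04] op 0.239
```

```bash
python3 -m handwheel '[{"travel":[0,0,0],"dr":[0,0,0]},{"travel":[0,0,0],"dr":[0,0,0]},{"travel":[0,0,0],"dr":[0,0,0]},{"travel":[0.03,0,-0.05],"dr":[0,0,0]},{"travel":[0,0,-0.02],"dr":[0,0,0]},{"travel":[0,0,0],"dr":[0,0,0]}]' -0.3 >/dev/null
python3 - <<'E'
from h import *
import pickle
st(); im,c=snap('wrist','w3.png'); pickle.dump(c,open('w3.pkl','wb'))
b=im[:,:,::-1]; cv2.imwrite('pics/crop3.png',b[100:400,120:520])
E
```

```text
t6.08 p [ 0.619  -0.2259  0.0841] x [ 0.982 -0.189 -0.007] z [-0.006  0.004 -1.   ] F [0.  0.3 0.3] T [0.03 0.01 0.01] op 0.351
```

View pics/crop3.png

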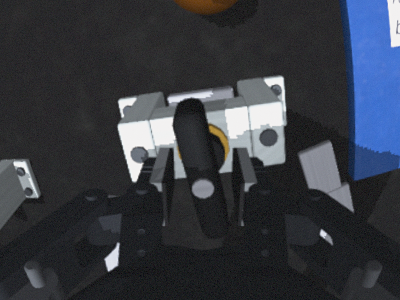

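The picture shows the bar from crop (190,103) to (212,237) between the pads, with the dot at (203,188). I'll convert this to a bar angle.

```bash
cat >> h.py <<'E'
def baryaw(c,far,near,z=.108):
    a,b=[onz(c,p[0],p[1],z,True)[:2] for p in (far,near)]; d=a-b
    print('bar len',np.round(np.linalg.norm(d),4),'mid',np.round((a+b)/2,4),'yaw',np.round(np.degrees(np.arctan2(d[1],d[0])),2))
E
python3 - <<'E'
from h import *
import pickle; c=pickle.load(open('w3.pkl','rb'))
baryaw(c,(310,201),(332,338)); print(onz(c,323,288,.109,True))
E
python3 -m handwheel '[{"travel":[0,0,0],"dr":[0,0,0]},{"travel":[0,0,0],"dr":[0,0,0]},{"travel":[0,0,0],"dr":[0,0,0]},{"travel":[0,0,0],"dr":[0,0,0]},{"travel":[0,0,0],"dr":[0,0,0]},{"travel":[0,0,0],"dr":[0,0,0]}]' -1 >/dev/null
python3 -c "
from h import *
st()"
```

```text
bar len 0.0719 mid [ 0.6241 -0.2282] yaw -3.12
[ 0.6196796  -0.22767602  0.109     ]
t6.63 p [ 0.6196 -0.2259  0.0847] x [ 0.983 -0.182 -0.005] z [-0.005  0.002 -1.   ] F [ 0.2 -0.1  0.8] T [ 0.03 -0.04  0.84] op 0.171
```

```bash
python3 -m handwheel '[{"travel":[0,0,0],"dr":[0,0,-0.15]},{"travel":[0,0,0],"dr":[0,0,-0.15]},{"travel":[0,0,0],"dr":[0,0,-0.15]},{"travel":[0,0,0],"dr":[0,0,-0.15]},{"travel":[0,0,0],"dr":[0,0,-0.15]}]' >/dev/null
python3 -c "
from h import *
st()"
```

```text
t7.05 p [ 0.6197 -0.226   0.0847] x [ 0.976  0.218 -0.004] z [-0.005  0.003 -1.   ] F [0.8 0.9 0.9] T [-0.09  0.   -0.08] op 0.153
```

It gives counter-clockwise with about 0.08 N m, so this one is a right-hand thread. I'll keep turning.

```bash
python3 -m handwheel '[{"travel":[0,0,0],"dr":[0,0,-0.18]},{"travel":[0,0,0],"dr":[0,0,-0.18]},{"travel":[0,0,0],"dr":[0,0,-0.18]},{"travel":[0,0,0],"dr":[0,0,-0.18]},{"travel":[0,0,0],"dr":[0,0,-0.18]},{"travel":[0,0,0],"dr":[0,0,-0.18]},{"travel":[0,0,0],"dr":[0,0,-0.18]},{"travel":[0,0,0],"dr":[0,0,-0.18]},{"travel":[0,0,0],"dr":[0,0,0]}]' >/dev/null
python3 -c "
from h import *
st()"
python3 -m handwheel '[{"travel":[0,0,0],"dr":[0,0,0]},{"travel":[0,0,0],"dr":[0,0,0]},{"travel":[0,0,0],"dr":[0,0,0]},{"travel":[0,0,0],"dr":[0,0,0]},{"travel":[0,0,-0.2],"dr":[0,0,0]},{"travel":[0,0,-0.25],"dr":[0,0,0]},{"travel":[0,0,-0.25],"dr":[0,0,0]},{"travel":[0,0,-0.25],"dr":[0,0,0]},{"travel":[0,0,0],"dr":[0,0,0]}]' 0.2 >/dev/null
python3 - <<'E'
from h import *
import pickle
st(); im,c=snap('wrist','w4.png'); pickle.dump(c,open('w4.pkl','wb'))
E
```

```text
t7.80 p [ 0.6197 -0.2259  0.0847] x [0.541 0.841 0.004] z [-0.003  0.007 -1.   ] F [0.5 1.  0.7] T [-0.2   0.02  0.05] op 0.15
t8.55 p [ 0.6169 -0.2258  0.2272] x [0.557 0.831 0.004] z [-0.013  0.014 -1.   ] F [ 0.6 -0.6  0.9] T [ 0.02 -0.03 -0.01] op 0.604
```

```bash
cat >> h.py <<'E'
def need(x,y,z,yaw=None):
    p,m,o=st(); d=m.T@(np.array([x,y,z])-p)/.15; out='travel '+str(np.round(d,3))
    cur=np.degrees(np.arctan2(m[1,0],m[0,0])); yy=cur if yaw is None else yaw
    cy,sy=np.cos(np.radians(yy)),np.sin(np.radians(yy)); T=np.array([[cy,sy,0],[sy,-cy,0],[0,0,-1.]])
    T=T.T # columns x=(c,s,0), y=(s,-c,0), z=(0,0,-1): symmetric
    rv=R.from_matrix(m.T@T).as_rotvec(degrees=True)/30
    print('need',out,'dr',np.round(rv,3),'yaw',round(cur,2))
E
python3 -m handwheel '[{"travel":[0,0,0],"dr":[0,0,0.21]},{"travel":[0,0,0],"dr":[0,0,0.21]},{"travel":[0,0,0],"dr":[0,0,0.21]},{"travel":[0,0,0],"dr":[0,0,0.21]},{"travel":[0,0,0],"dr":[0,0,0.21]},{"travel":[0,0,0],"dr":[0,0,0.21]},{"travel":[0,0,0],"dr":[0,0,0.21]},{"travel":[-0.24,0.1,0],"dr":[0,0,0]},{"travel":[-0.24,0.1,0.1],"dr":[0,0,0]},{"travel":[-0.24,0.1,0.1],"dr":[0,0,0]},{"travel":[-0.24,0.1,0.1],"dr":[0,0,0]},{"travel":[-0.24,0.1,0.1],"dr":[0,0,0]},{"travel":[0,0,0],"dr":[0,0,0]},{"travel":[0,0,0],"dr":[0,0,0]}]' 0.2 >/dev/null
python3 - <<'E'
from h import *
import pickle
need(.454,-.337,.02,12.3); im,c=snap('wrist','w5.png'); pickle.dump(c,open('w5.pkl','wb'))
for k in blobs(im,c,thr=130,amin=400)[0]:
    P,cen,w,h,a=rect(k,c,.006); print(np.round(k.mean(0)),np.round(cen,3),round(w,3),round(h,3))
    if .15<w<.19 and h<.06: print('   BL',{q:np.round(x,4) for q,x in blade(k,c).items()})
cv2.imwrite('pics/w5v.png',im[:,:,::-1])
E
```

```text
t9.77 p [ 0.441  -0.3236  0.1496] x [ 0.987  0.159 -0.022] z [-0.027  0.026 -0.999] F [0.1 0.2 0.7] T [-0.05 -0.    0.01] op 0.6
need travel [0.091 0.128 0.859] dr [-0.059  0.041 -0.106] yaw 9.13
[455. 213.] [ 0.441 -0.462] 0.068 0.04
[520. 180.] [ 0.485 -0.528] 0.113 0.026
[ 25. 135.] [0.454 0.107] 0.17 0.044
   BL {'len': np.float64(0.1698), 'ton': np.float64(0.0306), 'br': np.float64(0.0444), 'yaw': np.float64(-13.392), 'yawc': np.float64(-13.6725), 'grip': array([0.4202, 0.115 ]), 'shoulder': array([0.4883, 0.0988])}
[136. 136.] [ 0.474 -0.111] 0.169 0.059
   BL {'len': np.float64(0.1695), 'ton': np.float64(0.03), 'br': np.float64(0.0591), 'yaw': np.float64(-11.1796), 'yawc': np.float64(-15.6206), 'grip': array([ 0.4378, -0.1112]), 'shoulder': array([ 0.5065, -0.1248])}
[340. 138.] [ 0.489 -0.33 ] 0.169 0.044
   BL {'len': np.float64(0.1687), 'ton': np.float64(0.03), 'br': np.float64(0.044), 'yaw': np.float64(11.7791), 'yawc': np.float64(12.1578), 'grip': array([ 0.4541, -0.3365]), 'shoulder': array([ 0.5226, -0.3222])}
[47. 26.] [0.602 0.066] 0.086 0.055
```

View pics/w5v.png

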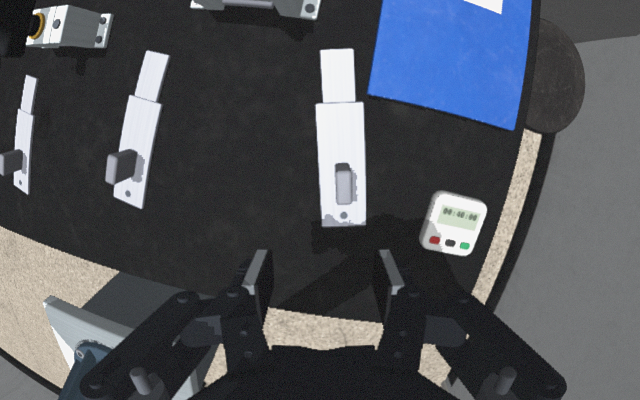

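The wrist picture shows the right blade straight ahead at (342,140) with its tab at (344,183). The timer at (457,222) is clear of the fingers.

```bash
python3 -m handwheel '[{"travel":[0.05,0.07,0.1],"dr":[-0.06,0.04,-0.1]},{"travel":[0.05,0.06,0.1],"dr":[0,0,0]},{"travel":[0,0,0.15],"dr":[0,0,0]},{"travel":[0,0,0.1],"dr":[0,0,0]},{"travel":[0,0,0],"dr":[0,0,0]},{"travel":[0,0,0],"dr":[0,0,0]}]' >/dev/null
python3 -c "
from h import *
need(.454,-.337,.019,12.2)"
```

```text
t10.32 p [ 0.4664 -0.338   0.0807] x [0.976 0.216 0.003] z [ 0.004 -0.004 -1.   ] F [ 0.6 -0.5 -0.4] T [-0.05  0.01 -0.02] op 0.6
need travel [-0.081 -0.027  0.411] dr [ 0.01  -0.006  0.01 ] yaw 12.5
```

```bash
python3 -m handwheel '[{"travel":[-0.075,-0.025,0.08],"dr":[0,0,0]},{"travel":[0,0,0.13],"dr":[0,0,0]},{"travel":[0,0,0.13],"dr":[0,0,0]},{"travel":[0,0,0.05],"dr":[0,0,0]},{"travel":[0,0,0],"dr":[0,0,0]}]' >/dev/null
python3 -c "
from h import *
need(.454,-.337,.019,12.2)"
```

```text
t10.73 p [ 0.4614 -0.3381  0.027 ] x [0.975 0.221 0.009] z [ 0.012 -0.012 -1.   ] F [-0.3 -0.   0.3] T [0.03 0.03 0.  ] op 0.601
need travel [-0.047 -0.019  0.053] dr [ 0.027 -0.017  0.019] yaw 12.78
```

```bash
python3 -m handwheel '[{"travel":[-0.05,-0.015,0.04],"dr":[0.027,-0.017,0.02]},{"travel":[0,0,0.01],"dr":[0,0,0]},{"travel":[0,0,0],"dr":[0,0,0]}]' >/dev/null
python3 -c "
from h import *
need(.454,-.337,.018,12.2)"
python3 -m handwheel '[{"travel":[0,0,0],"dr":[0,0,0]},{"travel":[0,0,0],"dr":[0,0,0]},{"travel":[0,0,0],"dr":[0,0,0]},{"travel":[0,0,0],"dr":[0,0,0]},{"travel":[0,0,0],"dr":[0,0,0]},{"travel":[0,0,0],"dr":[0,0,0]},{"travel":[0,0,0],"dr":[0,0,0]}]' -1 >/dev/null
python3 -c "
from h import *
need(.465,-.223,.025,-1.9)"
```

```text
t10.98 p [ 0.4551 -0.3384  0.0219] x [0.977 0.211 0.001] z [ 0.001 -0.001 -1.   ] F [ 0.5 -0.   0.2] T [ 0.02 -0.01 -0.04] op 0.599
need travel [-0.005 -0.011  0.026] dr [ 0.003 -0.002 -0.   ] yaw 12.19
t11.57 p [ 0.4563 -0.34    0.0248] x [0.978 0.211 0.003] z [ 0.004 -0.005 -1.   ] F [ 0.3  0.1 -1.3] T [-0.    0.09  0.03] op 0.149
need travel [ 0.221 -0.75  -0.005] dr [ 0.01  -0.007  0.469] yaw 12.17
```

```bash
python3 -m handwheel '[{"travel":[0,0,-0.08],"dr":[0,0,0]},{"travel":[0,0,-0.03],"dr":[0,0,0]},{"travel":[0.04,-0.12,0],"dr":[0,0,0]},{"travel":[0.04,-0.12,0],"dr":[0,0,0]},{"travel":[0.04,-0.12,0],"dr":[0,0,0]},{"travel":[0.04,-0.12,0],"dr":[0,0,0]},{"travel":[0.04,-0.12,0],"dr":[0,0,0]},{"travel":[0.0,-0.1,0],"dr":[0,0,0]},{"travel":[0,0,0],"dr":[0,0,0.15]},{"travel":[0,0,0],"dr":[0,0,0.15]},{"travel":[0,0,0],"dr":[0,0,0.15]},{"travel":[0,0,0],"dr":[0,0,0]},{"travel":[0,0,0],"dr":[0,0,0]}]' >/dev/null
python3 - <<'E'
from h import *
import pickle
need(.465,-.223,.028,-1.9); im,c=snap('wrist','w6.png'); pickle.dump(c,open('w6.pkl','wb'))
cv2.imwrite('pics/w6v.png',im[:,:,::-1])
E
```

```text
t12.65 p [ 0.4645 -0.2274  0.0489] x [ 0.999 -0.031  0.01 ] z [ 0.01 -0.01 -1.  ] F [ 0.2  1.  -0.7] T [0.03 0.02 0.02] op 0.15
need travel [ 0.001 -0.031  0.139] dr [ 0.019 -0.019  0.004] yaw -1.79
```

View pics/w6v.png

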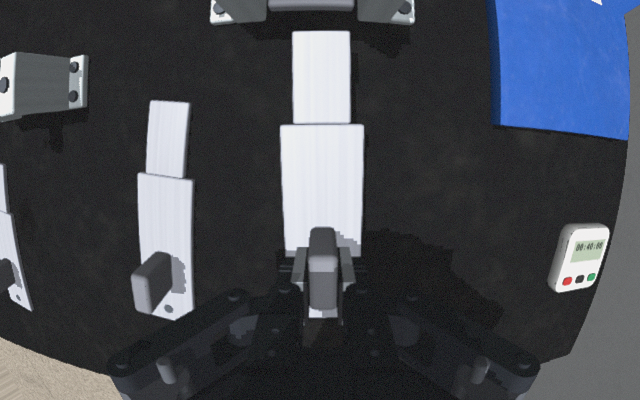

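The picture shows the blade held straight, tip at (322,32) and shoulders at v=125, in front of the press passage. I'll lower it, level it and slide it in.

```bash
python3 -m handwheel '[{"travel":[0,-0.025,0.06],"dr":[0.02,-0.02,0]},{"travel":[0,0,0.06],"dr":[0,0,0]},{"travel":[0,0,0],"dr":[0,0,0]}]' >/dev/null
python3 -c "
from h import *
need(.531,-.2251,.0275,-1.9)"
```

```text
t12.95 p [ 0.4651 -0.2243  0.0301] x [ 1.    -0.028  0.   ] z [ 0.  0. -1.] F [-0.8  0.6 -2.1] T [-0.02  0.07  0.02] op 0.151
need travel [ 0.439 -0.007  0.018] dr [-0.   -0.    0.01] yaw -1.59
```

```bash
python3 -m handwheel '[{"travel":[0.07,0,0.02],"dr":[0,0,0.01]},{"travel":[0.07,0,0],"dr":[0,0,0]},{"travel":[0.07,0,0],"dr":[0,0,0]},{"travel":[0.07,0,0],"dr":[0,0,0]}]' >/dev/null
python3 -c "
from h import *
need(.531,-.2251,.0275,-1.9)"
```

```text
t13.28 p [ 0.5062 -0.2248  0.0244] x [ 0.999 -0.033 -0.006] z [-0.006  0.004 -1.   ] F [-1.9  0.7  2.9] T [-0.09  0.03  0.02] op 0.147
need travel [ 0.165 -0.004 -0.022] dr [-0.007  0.011  0.001] yaw -1.86
```

```bash
python3 -m handwheel '[{"travel":[0.05,0,-0.008],"dr":[0,0.005,0]},{"travel":[0.05,0,0],"dr":[0,0,0]},{"travel":[0.05,0,0],"dr":[0,0,0]},{"travel":[0,0,0],"dr":[0,0,0]}]' >/dev/null
python3 -c "
from h import *
need(.531,-.2251,.0248,-1.9)"
```

```text
t13.62 p [ 0.5339 -0.2261  0.026 ] x [ 1.   -0.03 -0.  ] z [-0.     0.003 -1.   ] F [ 0.2 -0.3 -0.6] T [-0.01  0.07  0.03] op 0.149
need travel [-0.02  -0.006  0.008] dr [-0.005  0.001  0.005] yaw -1.74
```

```bash
python3 -m handwheel '[{"travel":[-0.02,0,0.008],"dr":[0,0,0]},{"travel":[0,0,0],"dr":[0,0,0]}]' >/dev/null
python3 -c "
from h import *
need(.531,-.2251,.0248,-1.9)"
python3 -m handwheel '[{"travel":[0,0,0],"dr":[0,0,0]},{"travel":[0,0,0],"dr":[0,0,0]},{"travel":[0,0,0],"dr":[0,0,0]},{"travel":[0,0,0],"dr":[0,0,0]},{"travel":[0,0,-0.15],"dr":[0,0,0]},{"travel":[0,0,-0.2],"dr":[0,0,0]},{"travel":[-0.1,0,-0.25],"dr":[0,0,0]},{"travel":[-0.2,0,-0.25],"dr":[0,0,0]},{"travel":[-0.1,0,-0.25],"dr":[0,0,0]},{"travel":[0,0,0],"dr":[0,0,0]},{"travel":[0,0,0],"dr":[0,0,0]}]' 0 >/dev/null
python3 - <<'E'
from h import *
import pickle
need(.619,-.228,.15,57); im,c=snap('wrist','w7.png'); pickle.dump(c,open('w7.pkl','wb'))
b=im[:,:,::-1]; cv2.imwrite('pics/crop7.png',cv2.resize(b[0:240,180:460],None,fx=2.5,fy=2.5,interpolation=cv2.INTER_CUBIC))
E
```

```text
t13.78 p [ 0.531  -0.2259  0.0244] x [ 1.    -0.029 -0.001] z [-0.001  0.003 -1.   ] F [-1.  -0.4 -0.1] T [ 0.01  0.01 -0.05] op 0.152
need travel [-0.    -0.005 -0.002] dr [-0.005  0.002  0.007] yaw -1.68
t14.70 p [ 0.4694 -0.224   0.1908] x [ 1.    -0.031 -0.006] z [-0.005  0.005 -1.   ] F [-0.   0.4 -0.6] T [-0.01 -0.02 -0.  ] op 0.501
need travel [ 0.999 -0.003  0.267] dr [-0.013  0.005 -1.958] yaw -1.75
```

View pics/crop7.png

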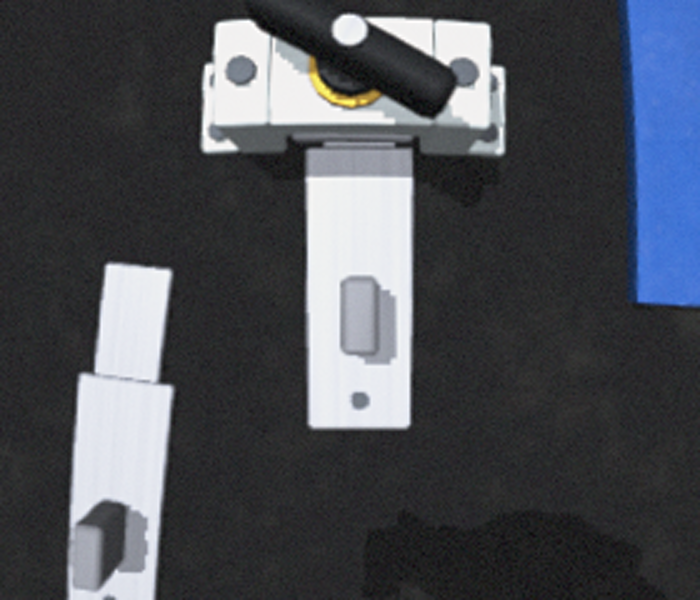

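The picture shows the blade in the press, its shoulders at crop v≈148 level with the columns' front feet, square and centred. Now a numeric check and over to the knob.

```bash
python3 - <<'E'
from h import *
import pickle; c=pickle.load(open('w7.pkl','rb'))
f=lambda u,v,z:onz(c,u/2.5+180,v/2.5,z,True)[:2]
print('sh',f(306,148,.006),f(412,148,.006),'end',f(308,428,.006),f(411,427,.006),'press feet',f(200,153,.0),f(505,155,.0),'dot',f(349,30,.109))
a=np.radians(-1.9); Rm=np.array([[np.cos(a),-np.sin(a)],[np.sin(a),np.cos(a)]])
print('end mid in press',Rm.T@((f(308,428,.006)+f(411,427,.006))/2-[.619,-.228]),'(want -0.140)')
baryaw(c,(250/2.5+180,8/2.5),(447/2.5+180,98/2.5))
E
python3 -m handwheel '[{"travel":[0.2,0,0],"dr":[0,0,-0.2]},{"travel":[0,0,0],"dr":[0,0,-0.2]},{"travel":[0,0,0],"dr":[0,0,-0.2]},{"travel":[0,0,0],"dr":[0,0,-0.2]},{"travel":[0,0,0],"dr":[0,0,-0.2]},{"travel":[0,0,0],"dr":[0,0,-0.2]},{"travel":[0,0,0],"dr":[0,0,-0.2]},{"travel":[0,0,0],"dr":[0,0,-0.2]},{"travel":[0,0,0],"dr":[0,0,-0.2]},{"travel":[0,0,0],"dr":[0,0,-0.15]},{"travel":[0,0,0],"dr":[0,0,0]},{"travel":[0,0,0],"dr":[0,0,0]}]' 0 >/dev/null
python3 -c "
from h import *
need(.619,-.227,.15,57)"
```

```text
sh [ 0.6005205  -0.20784305] [ 0.59921342 -0.25154249] end [ 0.48095479 -0.20420145] [ 0.48010031 -0.24847152] press feet [ 0.60260055 -0.16213481] [ 0.59749454 -0.29157151] dot [ 0.618926   -0.22751256]
end mid in press [-0.13845148 -0.00292848] (want -0.140)
bar len 0.0635 mid [ 0.613 -0.227] yaw 61.2
t15.75 p [ 0.4987 -0.2206  0.1735] x [0.506 0.863 0.004] z [-0.025  0.02  -1.   ] F [-0.4  0.1 -0.5] T [-0.07 -0.03  0.06] op 0.501
need travel [0.368 0.718 0.136] dr [-0.06  -0.007  0.087] yaw 59.62
```

```bash
python3 -m handwheel '[{"travel":[0.09,0.18,0],"dr":[-0.06,0,0.09]},{"travel":[0.09,0.18,0],"dr":[0,0,0]},{"travel":[0.09,0.18,0],"dr":[0,0,0]},{"travel":[0.08,0.16,0.1],"dr":[0,0,0]},{"travel":[0,0,0],"dr":[0,0,0]},{"travel":[0,0,0],"dr":[0,0,0]}]' >/dev/null
python3 -c "
from h import *
need(.619,-.227,.083,57)"
```

```text
t16.25 p [ 0.6184 -0.2318  0.1494] x [0.562 0.827 0.003] z [-0.005  0.008 -1.   ] F [-0.5 -0.1  0.7] T [-0.03 -0.02 -0.03] op 0.502
need travel [ 0.027 -0.011  0.443] dr [-0.016 -0.007 -0.04 ] yaw 55.8
```

```bash
python3 -m handwheel '[{"travel":[0.027,-0.01,0.1],"dr":[-0.016,0,-0.04]},{"travel":[0,0,0.13],"dr":[0,0,0]},{"travel":[0,0,0.13],"dr":[0,0,0]},{"travel":[0,0,0.05],"dr":[0,0,0]},{"travel":[0,0,0],"dr":[0,0,0]},{"travel":[0,0,0],"dr":[0,0,0]}]' >/dev/null
python3 -c "
from h import *
need(.619,-.227,.084,57)"
```

```text
t16.75 p [ 0.6169 -0.2267  0.0863] x [0.551 0.835 0.003] z [ 0.001  0.003 -1.   ] F [-0.4 -0.3 -0.2] T [ 0.01 -0.02 -0.  ] op 0.498
need travel [0.006 0.013 0.015] dr [-0.002 -0.006 -0.014] yaw 56.57
```

```bash
python3 -m handwheel '[{"travel":[0.005,0.01,0.01],"dr":[0,0,0]},{"travel":[0,0,0],"dr":[0,0,0]},{"travel":[0,0,0],"dr":[0,0,0]},{"travel":[0,0,0],"dr":[0,0,0]},{"travel":[0,0,0],"dr":[0,0,0]},{"travel":[0,0,0],"dr":[0,0,0]},{"travel":[0,0,0],"dr":[0,0,0]},{"travel":[0,0,0],"dr":[0,0,0]}]' -1 >/dev/null
python3 -c "
from h import *
need(.619,-.227,.084,21)"
python3 -m handwheel '[{"travel":[0,0,0],"dr":[0,0,0.15]},{"travel":[0,0,0],"dr":[0,0,0.15]},{"travel":[0,0,0],"dr":[0,0,0.15]},{"travel":[0,0,0],"dr":[0,0,0.15]},{"travel":[0,0,0],"dr":[0,0,0.15]},{"travel":[0,0,0],"dr":[0,0,0.15]}]' -1 >/dev/null
python3 -c "
from h import *
need(.619,-.227,.084,21)"
```

```text
t17.42 p [ 0.6188 -0.2274  0.0876] x [0.552 0.834 0.003] z [ 0.002  0.002 -1.   ] F [ 0.3  0.3 -4.1] T [-0.04  0.01  0.02] op 0.153
need travel [ 0.003 -0.     0.024] dr [ 0.    -0.006  1.183] yaw 56.5
t17.92 p [ 0.6182 -0.2269  0.0877] x [0.879 0.476 0.002] z [ 0.001  0.002 -1.   ] F [-1.   1.  -2.7] T [-0.05 -0.03  0.02] op 0.148
need travel [0.004 0.003 0.024] dr [-0.004 -0.003  0.249] yaw 28.46
```

```bash
for i in 1 2; do python3 -m handwheel '[{"travel":[0,0,0],"dr":[0,0,0.06]},{"travel":[0,0,0],"dr":[0,0,0.06]}]' >/dev/null
python3 -c "
from h import *
need(.619,-.227,.084,21)"; done
```

```text
t18.08 p [ 0.6181 -0.2268  0.0876] x [0.91  0.415 0.001] z [ 0.     0.002 -1.   ] F [ 0.2  0.2 -3.2] T [-0.19 -0.06  0.13] op 0.148
need travel [0.005 0.004 0.024] dr [-0.004 -0.002  0.117] yaw 24.52
t18.25 p [ 0.6181 -0.2266  0.0877] x [0.935 0.354 0.001] z [ 0.     0.002 -1.   ] F [-0.7  0.1 -3.4] T [-0.13 -0.04  0.09] op 0.147
need travel [0.005 0.004 0.024] dr [-0.004 -0.002 -0.009] yaw 20.74
```

```bash
for i in 1; do python3 -m handwheel '[{"travel":[0,0,0],"dr":[0,0,0.04]},{"travel":[0,0,0],"dr":[0,0,0]}]' >/dev/null
python3 -c "
from h import *
need(.619,-.227,.084,21)"; done
```

```text
t18.42 p [ 0.6181 -0.2266  0.0877] x [0.943 0.333 0.001] z [ 0.     0.002 -1.   ] F [-0.8 -0.7 -3.2] T [-0.14 -0.05  0.11] op 0.148
need travel [0.005 0.004 0.025] dr [-0.004 -0.001 -0.052] yaw 19.43
```

```bash
for i in 1; do python3 -m handwheel '[{"travel":[0,0,0],"dr":[0,0,0.05]},{"travel":[0,0,0],"dr":[0,0,0.05]}]' >/dev/null
python3 -c "
from h import *
need(.619,-.227,.084,21)"; done
```

```text
t18.58 p [ 0.618  -0.2265  0.0876] x [0.959 0.285 0.   ] z [-0.     0.002 -1.   ] F [-0.2  0.5 -3.2] T [-0.08 -0.01  0.69] op 0.147
need travel [0.005 0.005 0.024] dr [-0.004 -0.    -0.149] yaw 16.54
```

The torque jumped to 0.69 N m, so the pad is bearing. I'll release, rise, check the bar and go to the middle press.

```bash
python3 -m handwheel '[{"travel":[0,0,0],"dr":[0,0,-0.03]},{"travel":[0,0,0],"dr":[0,0,0]},{"travel":[0,0,0],"dr":[0,0,0]},{"travel":[0,0,0],"dr":[0,0,0]},{"travel":[0,0,-0.2],"dr":[0,0,0]},{"travel":[0,0,-0.25],"dr":[0,0,0]},{"travel":[-0.2,0.07,-0.25],"dr":[0,0,0.15]},{"travel":[-0.2,0.07,-0.25],"dr":[0,0,0.2]},{"travel":[-0.2,0,-0.25],"dr":[0,0,0.2]},{"travel":[0,0,0],"dr":[0,0,0]},{"travel":[0,0,0],"dr":[0,0,0]}]' 0.2 >/dev/null
python3 - <<'E'
from h import *
import pickle
need(.52,0,.26,0); im,c=snap('wrist','w8.png'); pickle.dump(c,open('w8.pkl','wb'))
b=im[:,:,::-1]; cv2.imwrite('pics/crop8.png',cv2.resize(b[0:200,40:440],None,fx=2,fy=2,interpolation=cv2.INTER_CUBIC))
for k in blobs(im,c,thr=130,amin=400)[0]:
    P,cen,w,h,a=rect(k,c,.006)
    if .15<w<.19 and h<.07: print('   BL',{q:np.round(x,4) for q,x in blade(k,c).items()})
E
```

```text
t19.50 p [ 0.5465 -0.264   0.2618] x [1.    0.01  0.003] z [ 0.003 -0.002 -1.   ] F [ 0.4  0.4 -0.2] T [ 0.07  0.03 -0.01] op 0.598
need travel [-0.158 -1.762  0.008] dr [ 0.004 -0.007  0.02 ] yaw 0.6
```

View pics/crop8.png

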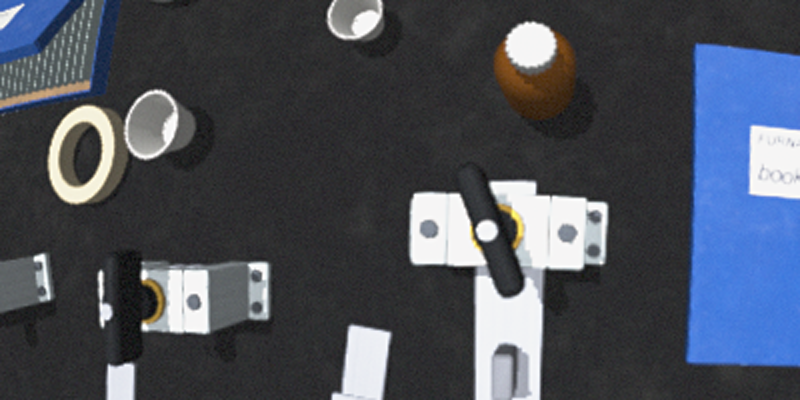

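The crop shows press R clamped, its bar from (472,168) to (514,292). A tongue has turned up in front of the middle press at (120,380), so the left blade has probably been knocked.

```bash
python3 - <<'E'
from h import *
import pickle; c=pickle.load(open('w8.pkl','rb'))
baryaw(c,(471/2+40,166/2),(515/2+40,294/2)); print(onz(c,486/2+40,231/2,.109,True), onz(c,120/2+40,365/2,.006,True),'M dot?',onz(c,106/2+40,312/2,.109,True),onz(c,362/2+40,328/2,.006,True))
E
python3 -m handwheel '[{"travel":[-0.05,-0.25,0],"dr":[0,0,0]},{"travel":[-0.05,-0.25,0],"dr":[0,0,0]},{"travel":[-0.05,-0.25,0],"dr":[0,0,0]},{"travel":[0,-0.25,0],"dr":[0,0,0]},{"travel":[0,-0.25,0],"dr":[0,0,0]},{"travel":[0,-0.25,0],"dr":[0,0,0]},{"travel":[0,-0.2,0],"dr":[0,0,0]},{"travel":[0,0,0],"dr":[0,0,0]},{"travel":[0,0,0],"dr":[0,0,0]}]' 0.2 >/dev/null
python3 - <<'E'
from h import *
import pickle
need(.585,0,.26,0); im,c=snap('wrist','w9.png'); pickle.dump(c,open('w9.pkl','wb'))
b=im[:,:,::-1]; cv2.imwrite('pics/crop9.png',cv2.resize(b[0:250,120:520],None,fx=2,fy=2,interpolation=cv2.INTER_CUBIC))
for k in blobs(im,c,thr=130,amin=400)[0]:
    P,cen,w,h,a=rect(k,c,.006); print(np.round(k.mean(0)))
    if .15<w<.19 and h<.07: print('   BL',{q:np.round(x,4) for q,x in blade(k,c).items()})
E
```

```text
bar len 0.0654 mid [ 0.6194 -0.2308] yaw 18.73
[ 0.61888811 -0.22758177  0.109     ] [0.53309045 0.08869983 0.006     ] M dot? [0.58816626 0.00366184 0.109     ] [ 0.55549386 -0.129176    0.006     ]
t20.30 p [0.519  0.0028 0.2524] x [ 1.     0.019 -0.005] z [-0.005  0.002 -1.   ] F [-0.3 -0.6 -0.3] T [-0.01  0.   -0.03] op 0.601
need travel [ 0.439  0.027 -0.053] dr [-0.003  0.01   0.036] yaw 1.09
[247. 194.]
[413. 190.]
[350. 119.]
[293. 113.]
[149. 105.]
[492. 141.]
[588.  93.]
[55. 54.]
[309.  15.]
[239.  25.]
```

View pics/crop9.png

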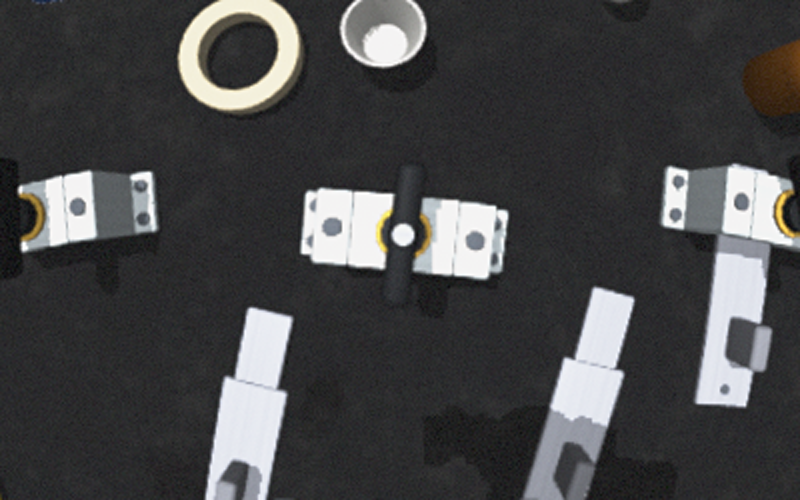

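The crop shows press M: dot (403,234), bar ends (411,165) and (398,305), plate corners (313,262), (490,279), (320,188) and (495,205). The blades have not moved after all.

```bash
python3 - <<'E'
from h import *
import pickle; c=pickle.load(open('w9.pkl','rb'))
press(c,(403,234),(313,262),(490,279),(320,188),(495,205),2,(120,0))
baryaw(c,(411/2+120,165/2),(398/2+120,306/2))
E
python3 -m handwheel '[{"travel":[0.14,0,0.2],"dr":[0,0,0.05]},{"travel":[0.14,0,0.2],"dr":[0,0,0.05]},{"travel":[0.14,0,0.2],"dr":[0,0,0]},{"travel":[0,0,0],"dr":[0,0,0]},{"travel":[0,0,0],"dr":[0,0,0]}]' 0.2 >/dev/null
python3 -c "
from h import *
need(.588,.001,.083,-4)"
```

```text
dot [0.5888 0.004 ] plate mid [0.5887 0.0033] width 0.0937 depth 0.0399 yaw -4.49
bar len 0.0657 mid [0.588  0.0033] yaw -4.09
t20.77 p [ 0.5856 -0.0026  0.1564] x [ 0.999 -0.038 -0.006] z [-0.006  0.001 -1.   ] F [0.6 0.2 1.3] T [ 0.01 -0.04 -0.02] op 0.601
need travel [ 0.018 -0.024  0.489] dr [-0.001  0.012  0.061] yaw -2.18
```

```bash
python3 -m handwheel '[{"travel":[0.02,-0.04,0.08],"dr":[0,0.01,0.07]},{"travel":[0,0,0.13],"dr":[0,0,0]},{"travel":[0,0,0.13],"dr":[0,0,0]},{"travel":[0,0,0.07],"dr":[0,0,0]},{"travel":[0,0,0],"dr":[0,0,0]},{"travel":[0,0,0],"dr":[0,0,0]}]' >/dev/null
python3 -c "
from h import *
need(.5888,.0036,.083,-4.3)"
```

```text
t21.27 p [ 0.5905 -0.0028  0.0983] x [ 0.997 -0.081  0.005] z [ 0.005 -0.002 -1.   ] F [-0.  -0.5  0.5] T [-0.04 -0.03 -0.03] op 0.602
need travel [-0.016 -0.042  0.102] dr [ 0.003 -0.009 -0.012] yaw -4.66
```

```bash
python3 -m handwheel '[{"travel":[-0.016,-0.04,0.06],"dr":[0,-0.01,-0.01]},{"travel":[0,0,0.04],"dr":[0,0,0]},{"travel":[0,0,0],"dr":[0,0,0]}]' >/dev/null
python3 -c "
from h import *
need(.5888,.0036,.083,-4.3)"
python3 -m handwheel '[{"travel":[0,0,0],"dr":[0,0,0]},{"travel":[0,0,0],"dr":[0,0,0]},{"travel":[0,0,0],"dr":[0,0,0]},{"travel":[0,0,0],"dr":[0,0,0]},{"travel":[0,0,0],"dr":[0,0,0]},{"travel":[0,0,0],"dr":[0,0,0]},{"travel":[0,0,0],"dr":[0,0,0]},{"travel":[0,0,0],"dr":[0,0,0]}]' -1 >/dev/null
python3 -c "
from h import *
st()"
python3 -m handwheel '[{"travel":[0,0,0],"dr":[0,0,-0.1]},{"travel":[0,0,0],"dr":[0,0,-0.1]}]' >/dev/null
python3 -c "
from h import *
need(.5888,.0036,.083,-4.3)"
```

```text
t21.52 p [0.5907 0.0027 0.0864] x [ 0.997 -0.076  0.005] z [ 0.005 -0.003 -1.   ] F [-0.3  0.3 -0.3] T [0.   0.04 0.03] op 0.6
need travel [-0.013 -0.005  0.022] dr [ 0.004 -0.01  -0.002] yaw -4.37
t22.18 p [0.5913 0.0056 0.0878] x [ 0.997 -0.075  0.007] z [ 0.007  0.001 -1.   ] F [ 0.4  0.9 -1.7] T [-0.02 -0.   -0.08] op 0.149
t22.35 p [0.5914 0.0057 0.0879] x [1.    0.026 0.007] z [ 0.007  0.002 -1.   ] F [-0.4  0.1 -0.4] T [-0.05  0.05 -2.17] op 0.151
need travel [-0.018  0.014  0.032] dr [-0.005 -0.013  0.193] yaw 1.5
```

Counter-clockwise is blocked at 2.2 N m, so this one is left-hand. Turning clockwise.

```bash
python3 -m handwheel '[{"travel":[0,0,0],"dr":[0,0,0.15]},{"travel":[0,0,0],"dr":[0,0,0.15]},{"travel":[0,0,0],"dr":[0,0,0.15]}]' >/dev/null
python3 -c "
from h import *
st()"
python3 -m handwheel '[{"travel":[0,0,0],"dr":[0,0,0.18]},{"travel":[0,0,0],"dr":[0,0,0.18]},{"travel":[0,0,0],"dr":[0,0,0.18]},{"travel":[0,0,0],"dr":[0,0,0.18]},{"travel":[0,0,0],"dr":[0,0,0.18]},{"travel":[0,0,0],"dr":[0,0,0.18]},{"travel":[0,0,0],"dr":[0,0,0.18]},{"travel":[0,0,0],"dr":[0,0,0.18]},{"travel":[0,0,0],"dr":[0,0,0.18]},{"travel":[0,0,0],"dr":[0,0,0]}]' >/dev/null
python3 -c "
from h import *
need(.588,.003,.084,-61)"
```

```text
t22.60 p [0.5912 0.0053 0.0878] x [ 0.976 -0.216  0.006] z [ 0.007  0.003 -1.   ] F [-0.2  1.1 -1.3] T [-0.21  0.04  0.1 ] op 0.147
t23.43 p [0.5899 0.0038 0.0878] x [ 0.446 -0.895  0.001] z [ 0.003  0.001 -1.   ] F [ 0.8  2.6 -1.5] T [-0.07  0.01 -0.11] op 0.148
need travel [-0.001  0.014  0.025] dr [-0.005 -0.001 -0.083] yaw -63.49
```

```bash
python3 -m handwheel '[{"travel":[0,0,0],"dr":[0,0,0]},{"travel":[0,0,0],"dr":[0,0,0]},{"travel":[0,0,0],"dr":[0,0,0]},{"travel":[0,0,-0.2],"dr":[0,0,0]},{"travel":[0,0,-0.25],"dr":[0,0,0]},{"travel":[0,0,-0.15],"dr":[0,0,-0.19]},{"travel":[0,0,0],"dr":[0,0,-0.19]},{"travel":[0,0,0],"dr":[0,0,-0.19]},{"travel":[0,0,0],"dr":[0,0,-0.19]},{"travel":[0,0,0],"dr":[0,0,-0.19]},{"travel":[0,0,0],"dr":[0,0,-0.19]},{"travel":[0,0,0],"dr":[0,0,-0.19]},{"travel":[0,0,0],"dr":[0,0,-0.19]},{"travel":[0,0,0],"dr":[0,0,-0.19]},{"travel":[-0.17,0.19,0],"dr":[0,0,0]},{"travel":[-0.17,0.19,0],"dr":[0,0,0]},{"travel":[-0.17,0.19,0],"dr":[0,0,0]},{"travel":[-0.17,0.19,0],"dr":[0,0,0]},{"travel":[-0.17,0.15,0],"dr":[0,0,0]},{"travel":[0,0,0],"dr":[0,0,0]}]' 0.2 >/dev/null
python3 - <<'E'
from h import *
import pickle
need(.438,-.1108,.021,-11); im,c=snap('wrist','w10.png'); pickle.dump(c,open('w10.pkl','wb'))
for k in blobs(im,c,thr=130,amin=400)[0]:
    P,cen,w,h,a=rect(k,c,.006); print(np.round(k.mean(0)),np.round(cen,3),round(w,3),round(h,3))
    if .15<w<.19 and h<.07: print('   BL',{q:np.round(x,4) for q,x in blade(k,c).items()})
E
```

```text
t25.10 p [ 0.4424 -0.1188  0.1842] x [ 0.992 -0.125  0.011] z [ 0.011 -0.002 -1.   ] F [ 0.8 -0.3 -0.8] T [ 0.02 -0.01 -0.01] op 0.599
need travel [-0.048 -0.051  1.087] dr [ 0.001 -0.021  0.127] yaw -7.19
[574. 171.] [ 0.425 -0.465] 0.069 0.064
[137. 182.] [0.478 0.103] 0.121 0.044
[ 35. 106.] [0.622 0.276] 0.105 0.064
[316. 154.] [ 0.474 -0.117] 0.165 0.044
   BL {'len': np.float64(0.1653), 'ton': np.float64(0.0299), 'br': np.float64(0.0444), 'yaw': np.float64(-10.7047), 'yawc': np.float64(-10.9945), 'grip': array([ 0.4375, -0.111 ]), 'shoulder': array([ 0.5062, -0.124 ])}
[239.  63.] [ 0.585 -0.051] 0.04 0.016
[176.  71.] [0.6   0.032] 0.12 0.051
[410.  74.] [ 0.546 -0.228] 0.13 0.047
[397.   8.] [ 0.627 -0.225] 0.071 0.017
[103.  16.] [0.698 0.124] 0.077 0.045
```

```bash
python3 -m handwheel '[{"travel":[-0.05,-0.05,0.1],"dr":[0,-0.02,0.127]},{"travel":[0,0,0.2],"dr":[0,0,0]},{"travel":[0,0,0.2],"dr":[0,0,0]},{"travel":[0,0,0.15],"dr":[0,0,0]},{"travel":[0,0,0],"dr":[0,0,0]},{"travel":[0,0,0],"dr":[0,0,0]}]' >/dev/null
python3 -c "
from h import *
need(.438,-.111,.021,-11)"
```

```text
t25.65 p [ 0.4456 -0.1113  0.0893] x [ 0.982 -0.191  0.017] z [ 0.016 -0.006 -1.   ] F [-0.4 -0.5  0.3] T [-0.05  0.01 -0.01] op 0.6
need travel [-0.058  0.006  0.454] dr [ 0.005 -0.033  0.   ] yaw -10.99
```

```bash
python3 -m handwheel '[{"travel":[-0.06,0,0.08],"dr":[0,-0.035,0]},{"travel":[-0.01,0,0.13],"dr":[0,0,0]},{"travel":[-0.01,0,0.13],"dr":[0,0,0]},{"travel":[0,0,0.08],"dr":[0,0,0]},{"travel":[0,0,0],"dr":[0,0,0]}]' >/dev/null
python3 -c "
from h import *
need(.438,-.111,.019,-11)"
```

```text
t26.07 p [ 0.4386 -0.1105  0.029 ] x [ 0.983 -0.186  0.006] z [ 0.005 -0.007 -1.   ] F [ 0.6  0.1 -0.4] T [ 0.04 -0.01  0.04] op 0.601
need travel [-0.004  0.004  0.067] dr [ 0.012 -0.012  0.009] yaw -10.72
```

```bash
python3 -m handwheel '[{"travel":[-0.005,0,0.05],"dr":[0.01,-0.01,0.01]},{"travel":[-0.005,0,0.03],"dr":[0,0,0]},{"travel":[0,0,0],"dr":[0,0,0]}]' >/dev/null
python3 -c "
from h import *
need(.438,-.111,.019,-11)"
python3 -m handwheel '[{"travel":[0,0,0],"dr":[0,0,0]},{"travel":[0,0,0],"dr":[0,0,0]},{"travel":[0,0,0],"dr":[0,0,0]},{"travel":[0,0,0],"dr":[0,0,0]},{"travel":[0,0,0],"dr":[0,0,0]},{"travel":[0,0,0],"dr":[0,0,0]},{"travel":[0,0,0],"dr":[0,0,0]}]' -1 >/dev/null
python3 -c "
from h import *
need(.4343,.0155,.035,-4.4)"
```

```text
t26.32 p [ 0.4389 -0.1109  0.0183] x [ 0.982 -0.191  0.003] z [ 0.003 -0.002 -1.   ] F [-0.7 -0.1  0.5] T [ 0.03 -0.01  0.06] op 0.597
need travel [-0.005  0.002 -0.004] dr [ 0.003 -0.006  0.   ] yaw -10.99
t26.90 p [ 0.4405 -0.1117  0.0207] x [ 0.982 -0.19   0.007] z [ 0.006 -0.004 -1.   ] F [-0.4  0.3 -1. ] T [ 0.06  0.02 -0.02] op 0.15
need travel [-0.201 -0.824 -0.099] dr [ 0.007 -0.013 -0.219] yaw -10.98
```

```bash
python3 -m handwheel '[{"travel":[0,0,-0.08],"dr":[0,-0.01,0]},{"travel":[0,0,-0.05],"dr":[0,0,0]},{"travel":[-0.04,-0.15,0],"dr":[0,0,0]},{"travel":[-0.04,-0.15,0],"dr":[0,0,0]},{"travel":[-0.04,-0.15,0],"dr":[0,0,0]},{"travel":[-0.04,-0.15,0],"dr":[0,0,0]},{"travel":[-0.04,-0.15,0],"dr":[0,0,0]},{"travel":[0,0,0],"dr":[0,0,-0.11]},{"travel":[0,0,0],"dr":[0,0,-0.11]},{"travel":[0,0,0],"dr":[0,0,0]}]' >/dev/null
python3 - <<'E'
from h import *
import pickle
need(.4363,.0155,.0235,-4.4); im,c=snap('wrist','w11.png'); pickle.dump(c,open('w11.pkl','wb'))
E
```

```text
t27.73 p [0.4325 0.0089 0.042 ] x [ 0.997 -0.074  0.005] z [ 0.005 -0.004 -1.   ] F [-0.3  0.  -0.3] T [0.04 0.05 0.04] op 0.153
need travel [ 0.021 -0.046  0.123] dr [ 0.007 -0.009  0.005] yaw -4.25
```

```bash
cat >> h.py <<'E'
def held(im,c,z):
    for k in blobs(im,c,thr=120,amin=400,ymax=270)[0]:
        P,cen,w,h,a=rect(k,c,z)
        if h<.06 and w>.1 and abs((k.mean(0)[0])-320)<40: 
            d=np.array([np.cos(np.radians(a)),np.sin(np.radians(a))]); d*=np.sign(d[0]); s=(P-cen)@d; tip=cen+d*s.max(); print('held',np.round(cen,4),round(w,4),round(h,4),'yaw',round(np.degrees(np.arctan2(d[1],d[0])),2),'tip',np.round(tip,4))
E
python3 - <<'E'
from h import *
import pickle; held(cv2.imread('pics/w11.png'),pickle.load(open('w11.pkl','rb')),.027)
E
python3 -m handwheel '[{"travel":[0.02,-0.045,0.06],"dr":[0.007,-0.009,0.005]},{"travel":[0,0,0.05],"dr":[0,0,0]},{"travel":[0,0,0],"dr":[0,0,0]}]' >/dev/null
python3 -c "
from h import *
need(.5016,.0103,.0225,-4.4)"
```

```text
held [0.4895 0.0035] 0.1203 0.044 yaw -4.03 tip [ 0.5495 -0.0008]
t28.03 p [0.4371 0.0144 0.0256] x [ 0.996 -0.085  0.003] z [ 0.002 -0.001 -1.   ] F [-0.2 -0.2 -1.8] T [-0.   -0.   -0.01] op 0.152
need travel [ 0.431 -0.01   0.022] dr [ 0.001 -0.005 -0.016] yaw -4.89
```

```bash
python3 -m handwheel '[{"travel":[0.07,0,0.01],"dr":[0,0,-0.016]},{"travel":[0.07,0,0],"dr":[0,0,0]},{"travel":[0.07,0,0],"dr":[0,0,0]},{"travel":[0.07,0,0],"dr":[0,0,0]}]' >/dev/null
python3 -c "
from h import *
need(.5016,.0103,.0225,-4.4)"
```

```text
t28.37 p [0.4777 0.0098 0.023 ] x [ 0.997 -0.082 -0.002] z [-0.002 -0.    -1.   ] F [-0.9 -0.1 -0.5] T [-0.06  0.06  0.05] op 0.151
need travel [ 0.159 -0.016  0.003] dr [ 0.001  0.005 -0.01 ] yaw -4.69
```

```bash
python3 -m handwheel '[{"travel":[0.05,-0.008,0],"dr":[0,0.004,-0.01]},{"travel":[0.05,0,0],"dr":[0,0,0]},{"travel":[0.035,0,0],"dr":[0,0,0]},{"travel":[0,0,0.01],"dr":[0,0,0]}]' >/dev/null
python3 -c "
from h import *
need(.5016,.0103,.021,-4.4)"
```

```text
t28.70 p [0.5028 0.0076 0.0224] x [ 0.997 -0.079  0.003] z [ 0.003 -0.002 -1.   ] F [ 0.7 -0.2 -0.9] T [ 0.    0.   -0.02] op 0.154
need travel [-0.01  -0.017  0.009] dr [ 0.003 -0.006 -0.005] yaw -4.55
```

```bash
python3 -m handwheel '[{"travel":[-0.01,-0.015,0.008],"dr":[0,0,0]},{"travel":[0,0,0],"dr":[0,0,0]}]' >/dev/null
python3 -c "
from h import *
need(.5016,.0103,.021,-4.4)"
python3 -m handwheel '[{"travel":[0,0,0],"dr":[0,0,0]},{"travel":[0,0,0],"dr":[0,0,0]},{"travel":[0,0,0],"dr":[0,0,0]},{"travel":[0,0,0],"dr":[0,0,0]},{"travel":[0,0,-0.15],"dr":[0,0,0]},{"travel":[0,0,-0.2],"dr":[0,0,0]},{"travel":[-0.1,0,-0.25],"dr":[0,0,0]},{"travel":[-0.2,0,-0.25],"dr":[0,0,0]},{"travel":[-0.1,0,-0.25],"dr":[0,0,0]},{"travel":[0,0,0],"dr":[0,0,0]},{"travel":[0,0,0],"dr":[0,0,0]}]' 0 >/dev/null
python3 - <<'E'
from h import *
import pickle
need(.589,.0036,.17,-63); im,c=snap('wrist','w12.png'); pickle.dump(c,open('w12.pkl','wb'))
held(im,c,.006)
b=im[:,:,::-1]; cv2.imwrite('pics/crop12.png',cv2.resize(b[0:240,180:460],None,fx=2.5,fy=2.5,interpolation=cv2.INTER_CUBIC))
for k in blobs(im,c,thr=130,amin=300)[0]:
    P,cen,w,h,a=rect(k,c,.006); print(np.round(k.mean(0)),np.round(cen,3),round(w,3),round(h,3),round(a,1), 'xmin',P[:,0].min())
E
```

```text
t28.87 p [0.501  0.0101 0.0206] x [ 0.997 -0.08   0.002] z [ 0.002 -0.001 -1.   ] F [-0.1  0.2 -0.8] T [-0.03 -0.01  0.01] op 0.153
need travel [ 0.004 -0.002 -0.003] dr [ 0.002 -0.003 -0.006] yaw -4.58
t29.78 p [0.4401 0.0155 0.1877] x [ 0.997 -0.08  -0.001] z [-0.001 -0.001 -1.   ] F [-0.9 -0.2 -0.1] T [-0.01  0.01  0.01] op 0.501
need travel [0.996 0.    0.117] dr [ 0.003 -0.     1.948] yaw -4.56
[624. 175.] [ 0.426 -0.469] 0.07 0.062 86.5 xmin 0.3931642
[236. 166.] [0.464 0.107] 0.15 0.044 166.3 xmin 0.39291978
[518.  80.] [ 0.546 -0.227] 0.129 0.048 176.1 xmin 0.4812158
[166.  48.] [0.612 0.175] 0.039 0.015 3.9 xmin 0.59214085
[114.  52.] [0.629 0.254] 0.07 0.049 94.0 xmin 0.6025942
[318.  65.] [0.54  0.008] 0.181 0.126 175.4 xmin 0.44770077
[615.  13.] [ 0.681 -0.47 ] 0.164 0.058 105.8 xmin 0.6507915
[530.  16.] [ 0.64  -0.259] 0.082 0.045 90.2 xmin 0.61744523
[475.  16.] [ 0.623 -0.173] 0.042 0.017 177.4 xmin 0.60204494
[17. 39.] [0.737 0.48 ] 0.171 0.12 177.4 xmin 0.64925563
```

```bash
python3 -m handwheel '[{"travel":[0.2,0,0],"dr":[0,0,0.195]},{"travel":[0,0,0],"dr":[0,0,0.195]},{"travel":[0,0,0],"dr":[0,0,0.195]},{"travel":[0,0,0],"dr":[0,0,0.195]},{"travel":[0,0,0],"dr":[0,0,0.195]},{"travel":[0,0,0],"dr":[0,0,0.195]},{"travel":[0,0,0],"dr":[0,0,0.195]},{"travel":[0,0,0],"dr":[0,0,0.195]},{"travel":[0,0,0],"dr":[0,0,0.195]},{"travel":[0,0,0],"dr":[0,0,0.195]},{"travel":[0,0,0],"dr":[0,0,0]},{"travel":[0,0,0],"dr":[0,0,0]}]' 0 >/dev/null
python3 -c "
from h import *
need(.589,.0036,.16,-63)"
```

```text
t30.83 p [0.4678 0.0138 0.1707] x [ 0.409 -0.912 -0.015] z [-0.027  0.005 -1.   ] F [0.1 0.8 0.2] T [-0.03 -0.02  0.02] op 0.497
need travel [ 0.394 -0.711  0.05 ] dr [ 0.042  0.03  -0.094] yaw -65.84
```

```bash
python3 -m handwheel '[{"travel":[0.1,-0.18,0],"dr":[0.04,0.03,-0.09]},{"travel":[0.1,-0.18,0],"dr":[0,0,0]},{"travel":[0.1,-0.18,0],"dr":[0,0,0]},{"travel":[0.09,-0.17,0.05],"dr":[0,0,0]},{"travel":[0,0,0],"dr":[0,0,0]},{"travel":[0,0,0],"dr":[0,0,0]}]' >/dev/null
python3 -c "
from h import *
need(.589,.0036,.084,-63)"
```

```text
t31.33 p [0.5916 0.0094 0.154 ] x [ 0.471 -0.882 -0.006] z [-0.01   0.001 -1.   ] F [0.2 0.9 0.3] T [ 0.08  0.04 -0.08] op 0.501
need travel [0.029 0.029 0.467] dr [0.016 0.011 0.037] yaw -61.89
```

```bash
python3 -m handwheel '[{"travel":[0.03,0.03,0.1],"dr":[0.015,0.01,0.037]},{"travel":[0,0,0.13],"dr":[0,0,0]},{"travel":[0,0,0.13],"dr":[0,0,0]},{"travel":[0,0,0.05],"dr":[0,0,0]},{"travel":[0,0,0],"dr":[0,0,0]},{"travel":[0,0,0],"dr":[0,0,0]}]' >/dev/null
python3 -c "
from h import *
need(.589,.0036,.084,-63)"
```

```text
t31.83 p [0.5861 0.0036 0.0897] x [ 0.463 -0.886 -0.003] z [-0.004  0.001 -1.   ] F [ 0.4 -0.2 -0.1] T [-0.03  0.04 -0.02] op 0.496
need travel [ 0.009 -0.017  0.038] dr [0.006 0.005 0.019] yaw -62.42
```

```bash
python3 -m handwheel '[{"travel":[0.01,-0.017,0.035],"dr":[0,0,0.02]},{"travel":[0,0,0],"dr":[0,0,0]},{"travel":[0,0,0],"dr":[0,0,0]},{"travel":[0,0,0],"dr":[0,0,0]},{"travel":[0,0,0],"dr":[0,0,0]},{"travel":[0,0,0],"dr":[0,0,0]},{"travel":[0,0,0],"dr":[0,0,0]},{"travel":[0,0,0],"dr":[0,0,0]}]' -1 >/dev/null
python3 -c "
from h import *
need(.589,.0036,.084,-27)"
python3 -m handwheel '[{"travel":[0,0,0],"dr":[0,0,-0.15]},{"travel":[0,0,0],"dr":[0,0,-0.15]},{"travel":[0,0,0],"dr":[0,0,-0.15]},{"travel":[0,0,0],"dr":[0,0,-0.15]},{"travel":[0,0,0],"dr":[0,0,-0.15]},{"travel":[0,0,0],"dr":[0,0,-0.15]}]' -1 >/dev/null
python3 -c "
from h import *
need(.589,.0036,.084,-27)"
```

```text
t32.50 p [0.5901 0.0036 0.0868] x [ 0.454 -0.891 -0.   ] z [-0.  0. -1.] F [ 0.1 -0.2 -2.9] T [-0.05 -0.08 -0.09] op 0.148
need travel [-0.004  0.007  0.019] dr [ 0.0e+00  1.0e-03 -1.2e+00] yaw -63.0
t33.00 p [0.5911 0.0043 0.0868] x [ 0.82  -0.573  0.001] z [ 0.002  0.002 -1.   ] F [ 1.7  1.1 -4.4] T [ 0.07 -0.07 -0.14] op 0.146
need travel [-0.009  0.012  0.019] dr [-0.004 -0.001 -0.264] yaw -34.93
```

```bash
python3 -m handwheel '[{"travel":[0,0,0],"dr":[0,0,-0.1]},{"travel":[0,0,0],"dr":[0,0,-0.1]},{"travel":[0,0,0],"dr":[0,0,-0.05]}]' >/dev/null
python3 -c "
from h import *
need(.589,.0036,.084,-27)"; for i in 1 ; do python3 -m handwheel '[{"travel":[0,0,0],"dr":[0,0,-0.06]}]' >/dev/null
python3 -c "
from h import *
need(.589,.0036,.084,-27)"; done
```

```text
t33.25 p [0.5913 0.0047 0.0868] x [ 0.892 -0.452  0.001] z [ 0.002  0.002 -1.   ] F [ 0.8  0.6 -3. ] T [-0.15 -0.08 -0.19] op 0.151
need travel [-0.01   0.013  0.019] dr [-0.005 -0.002  0.005] yaw -26.86
t33.33 p [0.5914 0.0047 0.0869] x [ 0.906 -0.423  0.001] z [ 0.002  0.002 -1.   ] F [ 0.7  0.6 -4.3] T [-0.12 -0.06 -0.49] op 0.148
need travel [-0.011  0.013  0.019] dr [-0.006 -0.002  0.067] yaw -25.0
```

The torque rose to 0.49 N m at a value of about 0.36, so it is clamped. Now the left press.

```bash
python3 -m handwheel '[{"travel":[0,0,0],"dr":[0,0,0.02]},{"travel":[0,0,0],"dr":[0,0,0]},{"travel":[0,0,0],"dr":[0,0,0]},{"travel":[0,0,0],"dr":[0,0,0]},{"travel":[0,0,-0.2],"dr":[0,0,0]},{"travel":[0,0,-0.25],"dr":[0,0,0]},{"travel":[0,0,-0.25],"dr":[0,0,-0.2]},{"travel":[0,0,-0.25],"dr":[0,0,-0.2]},{"travel":[0,0,-0.2],"dr":[0,0,-0.2]},{"travel":[0,0,0],"dr":[0,0,-0.2]},{"travel":[-0.1,-0.22,0],"dr":[0,0,0]},{"travel":[-0.1,-0.22,0],"dr":[0,0,0]},{"travel":[-0.1,-0.22,0],"dr":[0,0,0]},{"travel":[-0.1,-0.22,0],"dr":[0,0,0]},{"travel":[0,-0.22,0],"dr":[0,0,0]},{"travel":[0,-0.22,0],"dr":[0,0,0]},{"travel":[0,0,0],"dr":[0,0,0]},{"travel":[0,0,0],"dr":[0,0,0]}]' 0.2 >/dev/null
python3 - <<'E'
from h import *
import pickle
need(.605,.21,.15,0); im,c=snap('wrist','w13.png'); pickle.dump(c,open('w13.pkl','wb'))
b=im[:,:,::-1]; cv2.imwrite('pics/crop13.png',cv2.resize(b[0:250,200:600],None,fx=2,fy=2,interpolation=cv2.INTER_CUBIC))
for k in blobs(im,c,thr=130,amin=300)[0]:
    P,cen,w,h,a=rect(k,c,.006); print(np.round(k.mean(0)),np.round(cen,3),round(w,3),round(h,3),round(a,1))
E
```

```text
t34.83 p [0.5338 0.209  0.2768] x [ 1.    -0.018  0.017] z [ 0.017  0.001 -1.   ] F [ 0.6 -1.5  0.5] T [0.   0.04 0.02] op 0.601
need travel [ 0.46  -0.014  0.853] dr [-0.003 -0.033 -0.035] yaw -1.05
[398. 200.] [0.491 0.101] 0.096 0.044 168.4
[462. 166.] [0.534 0.007] 0.17 0.068 169.2
[579. 151.] [ 0.562 -0.26 ] 0.171 0.113 174.2
[280. 119.] [0.606 0.263] 0.061 0.047 94.1
[330. 114.] [0.611 0.198] 0.061 0.046 94.0
[465.  45.] [0.718 0.003] 0.052 0.052 177.1
[396.  45.] [0.708 0.106] 0.078 0.078 177.7
[623.   6.] [ 0.891 -0.414] 0.162 0.037 109.6
[165.  54.] [0.723 0.434] 0.166 0.08 174.2
```

View pics/crop13.png

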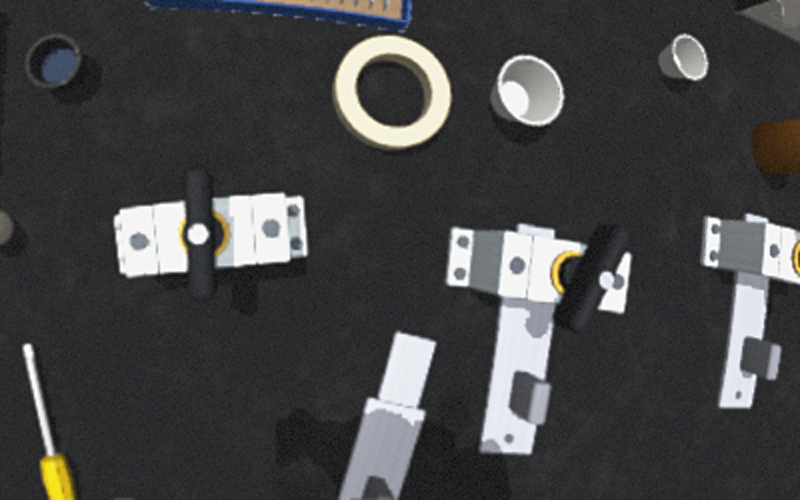

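The crop shows press L: dot (198,234), bar ends (199,169) and (202,298), plate corners about (127,276), (289,264), (120,208) and (284,194). The M and R blades are seated.

```bash
python3 - <<'E'
from h import *
import pickle; c=pickle.load(open('w13.pkl','rb'))
press(c,(198,234),(127,276),(289,264),(120,208),(284,194),2,(200,0))
baryaw(c,(199/2+200,168/2),(202/2+200,300/2)); print('M'); baryaw(c,(615/2+200,226/2),(576/2+200,330/2))
E
python3 -m handwheel '[{"travel":[0.15,0,0.2],"dr":[0,-0.03,-0.06]},{"travel":[0.15,0,0.2],"dr":[0,0,-0.06]},{"travel":[0.15,0,0.2],"dr":[0,0,0]},{"travel":[0,0,0.2],"dr":[0,0,0]},{"travel":[0,0,0],"dr":[0,0,0]},{"travel":[0,0,0],"dr":[0,0,0]}]' 0.2 >/dev/null
python3 -c "
from h import *
need(.605,.21,.083,3)"
```

```text
dot [0.6074 0.2299] plate mid [0.607  0.2298] width 0.0938 depth 0.0402 yaw 2.87
bar len 0.0669 mid [0.6073 0.2288] yaw -0.14
M
bar len 0.0648 mid [0.5893 0.0101] yaw -20.97
t35.38 p [0.6095 0.2032 0.1587] x [0.999 0.04  0.011] z [ 0.011  0.002 -1.   ] F [-0.3  0.8  1.4] T [-0.02  0.02  0.02] op 0.601
need travel [-0.033 -0.046  0.505] dr [-0.002 -0.021 -0.024] yaw 2.29
```

```bash
python3 -m handwheel '[{"travel":[0,-0.09,0.08],"dr":[0,-0.02,0]},{"travel":[0,-0.09,0.1],"dr":[0,0,0]},{"travel":[0,0,0.1],"dr":[0,0,0]},{"travel":[0,0,0.1],"dr":[0,0,0]},{"travel":[0,0,0],"dr":[0,0,0]},{"travel":[0,0,0],"dr":[0,0,0]}]' >/dev/null
python3 -c "
from h import *
need(.607,.230,.083,2)"
```

```text
t35.88 p [0.6126 0.2297 0.1094] x [0.999 0.035 0.012] z [ 0.012  0.003 -1.   ] F [ 0.4 -0.4  0.8] T [-0.03  0.01 -0.03] op 0.603
need travel [-0.039 -0.003  0.176] dr [-0.004 -0.023  0.001] yaw 2.02
```

```bash
python3 -m handwheel '[{"travel":[-0.04,0,0.1],"dr":[0,-0.023,0]},{"travel":[-0.01,0,0.07],"dr":[0,0,0]},{"travel":[0,0,0],"dr":[0,0,0]}]' >/dev/null
python3 -c "
from h import *
need(.607,.230,.083,2)"
python3 -m handwheel '[{"travel":[0,0,0],"dr":[0,0,0]},{"travel":[0,0,0],"dr":[0,0,0]},{"travel":[0,0,0],"dr":[0,0,0]},{"travel":[0,0,0],"dr":[0,0,0]},{"travel":[0,0,0],"dr":[0,0,0]},{"travel":[0,0,0],"dr":[0,0,0]},{"travel":[0,0,0],"dr":[0,0,0]},{"travel":[0,0,0],"dr":[0,0,0]}]' -1 >/dev/null
python3 -c "
from h import *
st()"
python3 -m handwheel '[{"travel":[0,0,0],"dr":[0,0,-0.1]},{"travel":[0,0,0],"dr":[0,0,-0.1]}]' >/dev/null
python3 -c "
from h import *
need(.607,.230,.083,2)"
```

```text
t36.13 p [0.6066 0.2301 0.0862] x [0.999 0.036 0.005] z [ 0.005  0.003 -1.   ] F [-0.  -0.3 -1.3] T [-0.02  0.02 -0.05] op 0.599
need travel [0.002 0.001 0.022] dr [-0.006 -0.01   0.001] yaw 2.04
t36.80 p [0.6063 0.2317 0.0867] x [0.999 0.036 0.005] z [ 0.005  0.005 -1.   ] F [ 0.1  1.6 -1.3] T [-0.06 -0.03 -0.06] op 0.151
t36.97 p [0.6063 0.2316 0.0867] x [0.99  0.139 0.005] z [ 0.005  0.006 -1.   ] F [-0.6  0.7 -0.8] T [-0.02 -0.01 -1.7 ] op 0.146
need travel [0.003 0.012 0.024] dr [-0.011 -0.01   0.2  ] yaw 8.01
```

Counter-clockwise is blocked again at 1.7 N m, so this is left-hand too.

```bash
python3 -m handwheel '[{"travel":[0,0,0],"dr":[0,0,0.15]},{"travel":[0,0,0],"dr":[0,0,0.15]},{"travel":[0,0,0],"dr":[0,0,0.15]}]' >/dev/null
python3 -c "
from h import *
st()"
python3 -m handwheel '[{"travel":[0,0,0],"dr":[0,0,0.18]},{"travel":[0,0,0],"dr":[0,0,0.18]},{"travel":[0,0,0],"dr":[0,0,0.18]},{"travel":[0,0,0],"dr":[0,0,0.18]},{"travel":[0,0,0],"dr":[0,0,0.18]},{"travel":[0,0,0],"dr":[0,0,0.18]},{"travel":[0,0,0],"dr":[0,0,0.18]},{"travel":[0,0,0],"dr":[0,0,0.18]},{"travel":[0,0,0],"dr":[0,0,0.18]},{"travel":[0,0,0],"dr":[0,0,0]}]' >/dev/null
python3 -c "
from h import *
need(.607,.230,.084,-55)"
```

```text
t37.22 p [0.6062 0.2319 0.0866] x [ 0.995 -0.101  0.003] z [ 0.004  0.007 -1.   ] F [-0.3  2.7 -1.4] T [-0.04 -0.01  0.1 ] op 0.146
t38.05 p [0.607  0.2333 0.0867] x [ 0.547 -0.837 -0.004] z [ 0.006  0.008 -1.   ] F [ 0.7  1.6 -1.7] T [-0.2   0.19 -0.  ] op 0.151
need travel [0.019 0.012 0.018] dr [-0.019  0.007 -0.061] yaw -56.84
```

```bash
python3 -m handwheel '[{"travel":[0,0,0],"dr":[0,0,0]},{"travel":[0,0,0],"dr":[0,0,0]},{"travel":[0,0,0],"dr":[0,0,0]},{"travel":[0,0,-0.2],"dr":[0,0,0]},{"travel":[0,0,-0.25],"dr":[0,0,0]},{"travel":[0,0,-0.15],"dr":[0,0,-0.18]},{"travel":[0,0,0],"dr":[0,0,-0.18]},{"travel":[0,0,0],"dr":[0,0,-0.18]},{"travel":[0,0,0],"dr":[0,0,-0.18]},{"travel":[0,0,0],"dr":[0,0,-0.18]},{"travel":[0,0,0],"dr":[0,0,-0.18]},{"travel":[0,0,0],"dr":[0,0,-0.18]},{"travel":[0,0,0],"dr":[0,0,-0.12]},{"travel":[-0.17,0.17,0],"dr":[0,0,0]},{"travel":[-0.17,0.17,0],"dr":[0,0,0]},{"travel":[-0.17,0.17,0],"dr":[0,0,0]},{"travel":[-0.17,0.17,0],"dr":[0,0,0]},{"travel":[-0.17,0.17,0],"dr":[0,0,0]},{"travel":[-0.17,0.1,0],"dr":[0,0,0]},{"travel":[0,0,0],"dr":[0,0,0]}]' 0.2 >/dev/null
python3 - <<'E'
from h import *
import pickle
need(.4204,.116,.021,-13.7); im,c=snap('wrist','w14.png'); pickle.dump(c,open('w14.pkl','wb'))
for k in blobs(im,c,thr=130,amin=400)[0]:
    P,cen,w,h,a=rect(k,c,.006); print(np.round(k.mean(0)),np.round(cen,3),round(w,3),round(h,3))
    if .14<w<.19 and h<.07: print('   BL',{q:np.round(x,4) for q,x in blade(k,c).items()})
E
```

```text
t39.72 p [0.4232 0.1179 0.1796] x [ 0.98  -0.196  0.011] z [ 0.012  0.007 -1.   ] F [ 0.2 -0.3 -0.1] T [0.02 0.02 0.02] op 0.599
need travel [-0.027  0.026  1.057] dr [-0.019 -0.02   0.079] yaw -11.33
[325. 153.] [0.456 0.109] 0.166 0.044
   BL {'len': np.float64(0.1657), 'ton': np.float64(0.0299), 'br': np.float64(0.0443), 'yaw': np.float64(-13.6792), 'yawc': np.float64(-13.636), 'grip': array([0.4199, 0.118 ]), 'shoulder': array([0.4879, 0.1015])}
[409.  79.] [0.514 0.008] 0.131 0.046
[233.  26.] [0.612 0.175] 0.04 0.015
[569.  47.] [ 0.55  -0.228] 0.138 0.051
[447.   9.] [ 0.592 -0.05 ] 0.048 0.022
[382.   8.] [0.598 0.02 ] 0.047 0.02
[346.  17.] [0.593 0.059] 0.04 0.016
[171.  38.] [0.633 0.258] 0.117 0.051
[49. 45.] [0.709 0.443] 0.145 0.109
```

Blade L is still at (0.420, 0.117), yaw -13.7. Going down.

```bash
python3 -m handwheel '[{"travel":[-0.03,0.015,0.1],"dr":[-0.02,-0.02,0.08]},{"travel":[-0.01,0,0.2],"dr":[0,0,0]},{"travel":[-0.01,0,0.2],"dr":[0,0,0]},{"travel":[0,0,0.15],"dr":[0,0,0]},{"travel":[0,0,0],"dr":[0,0,0]},{"travel":[0,0,0],"dr":[0,0,0]}]' >/dev/null
python3 -c "
from h import *
need(.420,.1172,.021,-13.7)"
```

```text
t40.27 p [0.4292 0.1177 0.0866] x [ 0.972 -0.235  0.022] z [ 0.022 -0.001 -1.   ] F [ 0.6 -0.8  0.2] T [ 0.07 -0.   -0.02] op 0.597
need travel [-0.068  0.02   0.436] dr [-0.009 -0.042  0.003] yaw -13.6
```

```bash
python3 -m handwheel '[{"travel":[-0.07,0.02,0.08],"dr":[-0.01,-0.042,0]},{"travel":[-0.01,0,0.13],"dr":[0,0,0]},{"travel":[-0.01,0,0.13],"dr":[0,0,0]},{"travel":[0,0,0.1],"dr":[0,0,0]},{"travel":[0,0,0],"dr":[0,0,0]}]' >/dev/null
python3 -c "
from h import *
need(.420,.1172,.019,-13.7)"
```

```text
t40.68 p [0.4214 0.1184 0.0235] x [ 0.973 -0.233  0.008] z [ 0.008 -0.    -1.   ] F [-0.5  0.5 -0.7] T [ 0.    0.04 -0.04] op 0.603
need travel [-0.007  0.01   0.03 ] dr [-0.003 -0.015  0.009] yaw -13.44
```

```bash
python3 -m handwheel '[{"travel":[-0.007,0.01,0.025],"dr":[0,-0.015,0.01]},{"travel":[0,0,0],"dr":[0,0,0]},{"travel":[0,0,0],"dr":[0,0,0]},{"travel":[0,0,0],"dr":[0,0,0]},{"travel":[0,0,0],"dr":[0,0,0]},{"travel":[0,0,0],"dr":[0,0,0]},{"travel":[0,0,0],"dr":[0,0,0]},{"travel":[0,0,0],"dr":[0,0,0]}]' -1 >/dev/null
python3 -c "
from h import *
need(.452,.222,.04,2.9)"
```

```text
t41.35 p [0.4238 0.1173 0.0245] x [ 0.971 -0.237  0.006] z [ 0.006  0.002 -1.   ] F [-0.2  0.1 -1.9] T [-0.04  0.04 -0.01] op 0.154
need travel [ 0.017 -0.723 -0.101] dr [-0.004 -0.012 -0.554] yaw -13.72
```

```bash
python3 -m handwheel '[{"travel":[0,0,-0.08],"dr":[0,-0.01,0]},{"travel":[0,0,-0.05],"dr":[0,0,0]},{"travel":[0,-0.15,0],"dr":[0,0,0]},{"travel":[0,-0.15,0],"dr":[0,0,0]},{"travel":[0,-0.15,0],"dr":[0,0,0]},{"travel":[0,-0.15,0],"dr":[0,0,0]},{"travel":[0,-0.1,0],"dr":[0,0,0]},{"travel":[0,0,0],"dr":[0,0,-0.18]},{"travel":[0,0,0],"dr":[0,0,-0.18]},{"travel":[0,0,0],"dr":[0,0,-0.18]},{"travel":[0,0,0],"dr":[0,0,0]}]' >/dev/null
python3 - <<'E'
from h import *
import pickle
need(.4542,.2223,.029,2.9); im,c=snap('wrist','w15.png'); pickle.dump(c,open('w15.pkl','wb'))
held(im,c,.027)
E
```

```text
t42.27 p [0.4504 0.2249 0.0472] x [0.999 0.054 0.005] z [ 0.005  0.004 -1.   ] F [-0.  -0.8 -1. ] T [0.04 0.   0.  ] op 0.15
need travel [0.024 0.019 0.121] dr [-0.007 -0.01   0.007] yaw 3.1
held [0.5072 0.2268] 0.1247 0.045 yaw 3.24 tip [0.5695 0.2303]
```

```bash
python3 -m handwheel '[{"travel":[0.02,0.018,0.06],"dr":[-0.007,-0.01,0]},{"travel":[0,0,0.05],"dr":[0,0,0]},{"travel":[0,0,0],"dr":[0,0,0]}]' >/dev/null
python3 -c "
from h import *
need(.5196,.2256,.0265,2.9)"
```

```text
t42.57 p [0.4542 0.2218 0.0297] x [0.999 0.042 0.001] z [ 0.001 -0.    -1.   ] F [-0.9  0.7 -0.8] T [-0.01  0.07  0.  ] op 0.154
need travel [ 0.436 -0.007  0.022] dr [ 0.001 -0.002 -0.017] yaw 2.4
```

```bash
python3 -m handwheel '[{"travel":[0.07,0,0.01],"dr":[0,0,-0.016]},{"travel":[0.07,0,0],"dr":[0,0,0]},{"travel":[0.07,0,0],"dr":[0,0,0]},{"travel":[0.07,0,0],"dr":[0,0,0]}]' >/dev/null
python3 -c "
from h import *
need(.5196,.2256,.0265,2.9)"
```

```text
t42.90 p [0.4971 0.2231 0.026 ] x [ 0.999  0.048 -0.004] z [-0.004 -0.001 -1.   ] F [-0.3 -0.2 -1.6] T [ 0.03 -0.   -0.03] op 0.152
need travel [ 0.151 -0.01  -0.004] dr [ 0.002  0.007 -0.006] yaw 2.73
```

```bash
python3 -m handwheel '[{"travel":[0.05,-0.008,0],"dr":[0,0.006,0]},{"travel":[0.05,0,0],"dr":[0,0,0]},{"travel":[0.03,0,0],"dr":[0,0,0]},{"travel":[0,0,0.01],"dr":[0,0,0]}]' >/dev/null
python3 -c "
from h import *
need(.5196,.2256,.0245,2.9)"
```

```text
t43.23 p [0.5235 0.2251 0.0251] x [0.999 0.045 0.004] z [ 0.004 -0.    -1.   ] F [ 0.8  0.1 -1.2] T [ 0.05  0.04 -0.05] op 0.148
need travel [-0.026 -0.004  0.004] dr [ 0.001 -0.008 -0.011] yaw 2.58
```

```bash
python3 -m handwheel '[{"travel":[-0.024,0,0.003],"dr":[0,0,0]},{"travel":[0,0,0],"dr":[0,0,0]}]' >/dev/null
python3 -c "
from h import *
need(.5196,.2256,.0245,2.9)"
python3 -m handwheel '[{"travel":[0,0,0],"dr":[0,0,0]},{"travel":[0,0,0],"dr":[0,0,0]},{"travel":[0,0,0],"dr":[0,0,0]},{"travel":[0,0,0],"dr":[0,0,0]},{"travel":[0,0,-0.15],"dr":[0,0,0]},{"travel":[0,0,-0.2],"dr":[0,0,0]},{"travel":[-0.1,0,-0.25],"dr":[0,0,0]},{"travel":[-0.2,0,-0.25],"dr":[0,0,0]},{"travel":[-0.1,0,-0.25],"dr":[0,0,0]},{"travel":[0,0,0],"dr":[0,0,0]},{"travel":[0,0,0],"dr":[0,0,0]}]' 0 >/dev/null
python3 - <<'E'
from h import *
import pickle
need(.607,.230,.17,-56.5); im,c=snap('wrist','w16.png'); pickle.dump(c,open('w16.pkl','wb'))
for k in blobs(im,c,thr=130,amin=300)[0]:
    P,cen,w,h,a=rect(k,c,.006); print(np.round(k.mean(0)),np.round(cen,3),round(w,3),round(h,3),round(a,1), 'xmin',P[:,0].min())
E
```

```text
t43.40 p [0.5194 0.2248 0.024 ] x [0.999 0.045 0.003] z [ 0.003 -0.001 -1.   ] F [-0.6 -0.3 -0.8] T [-0.01  0.06 -0.02] op 0.148
need travel [ 0.001 -0.005 -0.003] dr [ 0.001 -0.006 -0.011] yaw 2.56
t44.32 p [0.4576 0.2223 0.1912] x [ 0.999  0.045 -0.   ] z [-0.    -0.001 -1.   ] F [ 0.1 -0.2 -0.9] T [ 0.03 -0.05 -0.01] op 0.5
need travel [ 0.997 -0.006  0.141] dr [ 2.00e-03 -1.00e-03  1.97e+00] yaw 2.59
[622. 133.] [ 0.576 -0.238] 0.197 0.07 163.4 xmin 0.48034742
[472.  73.] [0.593 0.059] 0.04 0.018 175.5 xmin 0.57311493
[510. 124.] [ 0.538 -0.007] 0.186 0.074 170.0 xmin 0.44788727
[319.  66.] [0.559 0.228] 0.181 0.126 2.7 xmin 0.46757352
[138.  13.] [0.665 0.453] 0.101 0.031 87.0 xmin 0.6477993
```

```bash
python3 -m handwheel '[{"travel":[0.2,0,0],"dr":[0,0,0.195]},{"travel":[0,0,0],"dr":[0,0,0.195]},{"travel":[0,0,0],"dr":[0,0,0.195]},{"travel":[0,0,0],"dr":[0,0,0.195]},{"travel":[0,0,0],"dr":[0,0,0.195]},{"travel":[0,0,0],"dr":[0,0,0.195]},{"travel":[0,0,0],"dr":[0,0,0.195]},{"travel":[0,0,0],"dr":[0,0,0.195]},{"travel":[0,0,0],"dr":[0,0,0.195]},{"travel":[0,0,0],"dr":[0,0,0.195]},{"travel":[0,0,0],"dr":[0,0,0]},{"travel":[0,0,0],"dr":[0,0,0]}]' 0 >/dev/null
python3 -c "
from h import *
need(.607,.230,.16,-56.5)"
```

```text
t45.37 p [0.4865 0.2216 0.1745] x [ 0.519 -0.855 -0.007] z [-0.023 -0.006 -1.   ] F [-0.1 -0.6  0.2] T [ 0.04  0.02 -0.01] op 0.501
need travel [ 0.369 -0.718  0.078] dr [ 0.043  0.014 -0.075] yaw -58.77
```

```bash
python3 -m handwheel '[{"travel":[0.1,-0.18,0],"dr":[0.04,0.014,-0.075]},{"travel":[0.1,-0.18,0],"dr":[0,0,0]},{"travel":[0.09,-0.18,0],"dr":[0,0,0]},{"travel":[0.08,-0.16,0.05],"dr":[0,0,0]},{"travel":[0,0,0],"dr":[0,0,0]},{"travel":[0,0,0],"dr":[0,0,0]}]' >/dev/null
python3 -c "
from h import *
need(.607,.230,.084,-56.5)"
```

```text
t45.87 p [0.607  0.2326 0.1583] x [ 0.57  -0.822 -0.004] z [-0.01  -0.002 -1.   ] F [-0.7  0.7  0.1] T [0.02 0.04 0.  ] op 0.499
need travel [0.016 0.005 0.495] dr [0.018 0.007 0.041] yaw -55.26
```

```bash
python3 -m handwheel '[{"travel":[0.016,0.005,0.1],"dr":[0.015,0.007,0.04]},{"travel":[0,0,0.13],"dr":[0,0,0]},{"travel":[0,0,0.13],"dr":[0,0,0]},{"travel":[0,0,0.07],"dr":[0,0,0]},{"travel":[0,0,0],"dr":[0,0,0]},{"travel":[0,0,0],"dr":[0,0,0]}]' >/dev/null
python3 -c "
from h import *
need(.607,.230,.084,-56.5)"
```

```text
t46.37 p [0.6044 0.2298 0.0908] x [ 0.561 -0.828 -0.001] z [-0.004 -0.001 -1.   ] F [-0.5  0.2  0.3] T [ 0.03 -0.02 -0.03] op 0.505
need travel [ 0.009 -0.015  0.045] dr [0.007 0.002 0.02 ] yaw -55.89
```

```bash
python3 -m handwheel '[{"travel":[0.01,-0.015,0.04],"dr":[0,0,0.02]},{"travel":[0,0,0],"dr":[0,0,0]},{"travel":[0,0,0],"dr":[0,0,0]},{"travel":[0,0,0],"dr":[0,0,0]},{"travel":[0,0,0],"dr":[0,0,0]},{"travel":[0,0,0],"dr":[0,0,0]},{"travel":[0,0,0],"dr":[0,0,0]},{"travel":[0,0,0],"dr":[0,0,0]}]' -1 >/dev/null
python3 -c "
from h import *
need(.607,.230,.084,-18)"
python3 -m handwheel '[{"travel":[0,0,0],"dr":[0,0,-0.17]},{"travel":[0,0,0],"dr":[0,0,-0.17]},{"travel":[0,0,0],"dr":[0,0,-0.17]},{"travel":[0,0,0],"dr":[0,0,-0.17]},{"travel":[0,0,0],"dr":[0,0,-0.17]},{"travel":[0,0,0],"dr":[0,0,-0.17]}]' -1 >/dev/null
python3 -c "
from h import *
need(.607,.230,.084,-18)"
```

```text
t47.03 p [0.6085 0.2308 0.0869] x [ 0.553 -0.833  0.   ] z [ 0.  0. -1.] F [ 2.   1.9 -3.7] T [ 0.01 -0.04 -0.07] op 0.149
need travel [-0.001  0.012  0.019] dr [-1.000e-03 -0.000e+00 -1.282e+00] yaw -56.45
t47.53 p [0.609  0.2312 0.0869] x [ 0.909 -0.417  0.001] z [ 0.002  0.001 -1.   ] F [ 1.5  2.1 -5.3] T [-0.07 -0.19 -0.09] op 0.143
need travel [-0.009  0.013  0.019] dr [-0.003 -0.002 -0.221] yaw -24.62
```

```bash
python3 -m handwheel '[{"travel":[0,0,0],"dr":[0,0,-0.1]},{"travel":[0,0,0],"dr":[0,0,-0.08]}]' >/dev/null
python3 -c "
from h import *
st()"; python3 -m handwheel '[{"travel":[0,0,0],"dr":[0,0,-0.06]}]' >/dev/null
python3 -c "
from h import *
need(.607,.230,.084,-18)"
```

```text
t47.70 p [0.609  0.2313 0.0869] x [ 0.947 -0.322  0.002] z [ 0.002  0.001 -1.   ] F [ 1.4  1.4 -4.5] T [-0.1  -0.15 -0.1 ] op 0.144
t47.78 p [0.6091 0.2313 0.0869] x [ 0.957 -0.29   0.002] z [ 0.002  0.001 -1.   ] F [ 1.6  1.9 -3.6] T [-0.11 -0.12 -0.46] op 0.153
need travel [-0.011  0.013  0.019] dr [-0.003 -0.003  0.038] yaw -16.86
```

The pad bears at 0.46 N m, value about 0.35. Releasing and taking a final look.

```bash
python3 -m handwheel '[{"travel":[0,0,0],"dr":[0,0,0.02]},{"travel":[0,0,0],"dr":[0,0,0]},{"travel":[0,0,0],"dr":[0,0,0]},{"travel":[0,0,0],"dr":[0,0,0]},{"travel":[0,0,-0.2],"dr":[0,0,0]},{"travel":[0,0,-0.25],"dr":[0,0,0]},{"travel":[0,0,-0.25],"dr":[0,0,-0.19]},{"travel":[0,0,-0.25],"dr":[0,0,-0.19]},{"travel":[0,0,-0.2],"dr":[0,0,-0.19]},{"travel":[-0.1,0.22,0],"dr":[0,0,0]},{"travel":[-0.1,0.22,0],"dr":[0,0,0]},{"travel":[-0.1,0.22,0],"dr":[0,0,0]},{"travel":[-0.1,0.22,0],"dr":[0,0,0]},{"travel":[-0.1,0.22,0],"dr":[0,0,0]},{"travel":[0,0.22,0],"dr":[0,0,0]},{"travel":[0,0.1,0],"dr":[0,0,0]},{"travel":[0,0,0],"dr":[0,0,0]},{"travel":[0,0,0],"dr":[0,0,0]}]' 0.2 >/dev/null
python3 - <<'E'
from h import *
import pickle
need(.52,.0,.26,0); im,c=snap('wrist','w17.png'); pickle.dump(c,open('w17.pkl','wb'))
b=im[:,:,::-1]; cv2.imwrite('pics/crop17.png',cv2.resize(b[0:230,120:520],None,fx=2,fy=2,interpolation=cv2.INTER_CUBIC))
E
```

```text
t49.28 p [0.5325 0.0098 0.2773] x [1.    0.003 0.017] z [ 0.017 -0.003 -1.   ] F [-0.2  0.   0.1] T [-0.06  0.01 -0.02] op 0.6
need travel [-0.085  0.065  0.114] dr [ 0.005 -0.033  0.005] yaw 0.15
```

View pics/crop17.png

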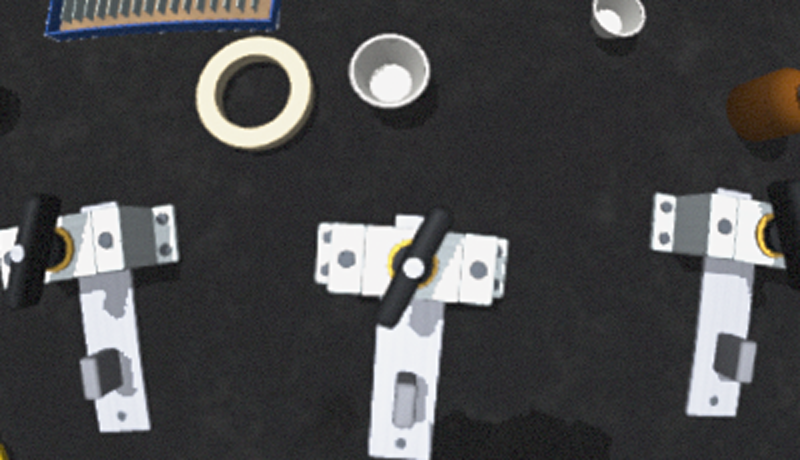

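All three blades are seated. The M bar runs from (443,211) to (384,324) and the L bar is seen obliquely; the blade ends are at (99,433)-(149,430), (369,456)-(430,460) and (686,414)-(737,416).

```bash
python3 - <<'E'
from h import *
import pickle; c=pickle.load(open('w17.pkl','rb'))
q=lambda u,v:(u/2+120,v/2)
baryaw(c,q(443,210),q(384,325)); 
f=lambda u,v:onz(c,*q(u,v),.006,True)[:2]
for n,a,b,pp,yaw in [('L',(99,433),(149,430),(.607,.230),2.9),('M',(369,456),(430,460),(.5888,.0036),-4.4),('R',(686,414),(737,416),(.619,-.228),-1.9)]:
    t=np.radians(yaw); Rm=np.array([[np.cos(t),-np.sin(t)],[np.sin(t),np.cos(t)]]); A,B=f(*a),f(*b); d=A-B
    print(n,'end in press',np.round(Rm.T@((A+B)/2-pp),4),'want -.140,0; blade-press yaw',np.round(np.degrees(np.arctan2(-d[0],d[1]))-yaw,1))
E
python3 -m handwheel '[{"travel":[-0.1,-0.25,0],"dr":[0,-0.03,0]},{"travel":[0,-0.25,0],"dr":[0,0,0]},{"travel":[0,-0.25,0],"dr":[0,0,0]},{"travel":[0,-0.25,0],"dr":[0,0,0]},{"travel":[0,-0.25,0],"dr":[0,0,0]},{"travel":[0,-0.22,0],"dr":[0,0,0]},{"travel":[0,0,0],"dr":[0,0,0]},{"travel":[0,0,0],"dr":[0,0,0]}]' >/dev/null
python3 - <<'E'
from h import *
import pickle
st(); im,c=snap('wrist','w18.png'); pickle.dump(c,open('w18.pkl','wb'))
b=im[:,:,::-1]; cv2.imwrite('pics/crop18.png',cv2.resize(b[0:230,200:440],None,fx=2.5,fy=2.5,interpolation=cv2.INTER_CUBIC))
E
```

```text
bar len 0.0655 mid [0.5885 0.0041] yaw -26.66
L end in press [-0.1404 -0.0022] want -.140,0; blade-press yaw 0.9
M end in press [-0.1405 -0.003 ] want -.140,0; blade-press yaw 0.5
R end in press [-0.1382 -0.0037] want -.140,0; blade-press yaw -0.1
t50.00 p [0.5145 0.2489 0.2767] x [1.    0.007 0.002] z [ 0.002 -0.001 -1.   ] F [-0.5  0.5  0.2] T [0.01 0.   0.03] op 0.601
```

View pics/crop18.png

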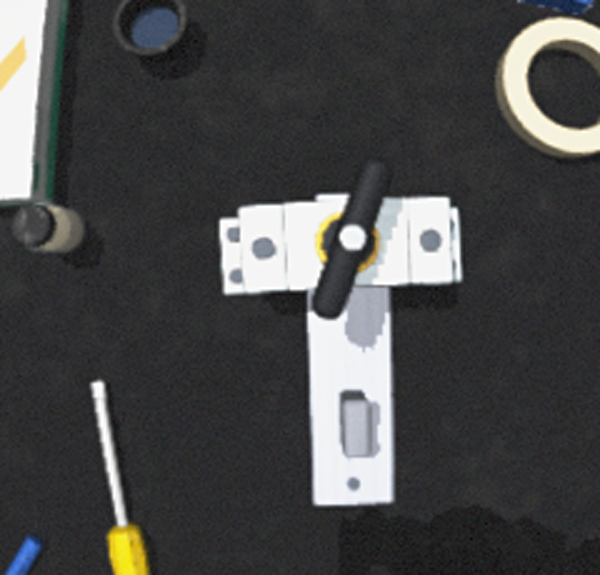

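```bash
python3 - <<'E'
from h import *
import pickle; c=pickle.load(open('w18.pkl','rb'))
baryaw(c,(377/2.5+200,162/2.5),(327/2.5+200,318/2.5))
press(c,(352,237),(240,295),(452,283),(240,209),(449,198))
ctrl.hand_in()
E
```

```text
bar len 0.0664 mid [0.6067 0.2301] yaw -16.73
dot [0.6076 0.2301] plate mid [0.6067 0.2302] width 0.0958 depth 0.0396 yaw 4.3
the job is handed in; nothing more can be done
```

All three blades are clamped, one to a press, the gripper is open and clear, and the job was handed in at about 50 s of the 210 s allowed.

**Threads:** the right press gave counter-clockwise (right-hand thread). The middle and left presses were blocked that way and gave clockwise (left-hand).

**Last checks from the pictures:**

| Press | Shoulders off flush | Off centre | Off straight | Knob value | Torque when the pad bore |
|---|---|---|---|---|---|
| Right | about 2 mm | about 4 mm | within 1° | about 0.36 rad | 0.69 N m |
| Middle | under 1 mm | about 3 mm | within 1° | about 0.39 rad | 0.49 N m |
| Left | under 1 mm | about 2 mm | within 1° | about 0.34–0.37 rad | 0.46 N m |

**Disagreements:**
- **Middle knob:** an early, oblique view read about 0.29 rad, just below the 0.30 limit. The view from straight above read 0.39, which agrees with the tool angle when the pad bore.
- **Left press:** its yaw read 2.9° in one picture and 4.3° in another, which is why its knob value is a range.
- **Right knob:** its value comes from one picture taken just after clamping. I did not measure it again at the end.

No blade was seen to be knocked and I noticed no slackening of the grip. The other things on the bench were not approached, though I did not measure their positions again at the end.

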